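# Make up two breakfast trays

## Robot

A 7-joint arm with a two-finger parallel gripper is mounted at the origin on the work surface. World frame = base frame: x ahead of the robot, y to its left, z up, the work surface at z = 0. Lengths are in m, angles in rad, forces in N, time in s.
With the tool pointing down it reaches from about 0.425 to 0.825 m from the base axis. Payload 3.6 kg.
Tool frame: the origin (TCP) lies between the finger pads; the fingertips stand 25 mm ahead of it and the grasp point (between the pads) lies 6 mm ahead of it; z points along the fingers, y is the direction in which the jaws open and shut (so a half turn about z gives the same grasp; the last joint's range is limited). The gripper opens to 85 mm and grips with 20 to 120 N. Pads are 22 mm wide; open, the fingers measure 114 mm over their backs; the gripper's body (76 mm by 85 mm) begins 54 mm behind the grasp point. The pads swing forward as they close: fully open they stand 13 mm farther back than shut.
Start: joints at [1.163, 0.615, -0.013, 1.423, 0.008, 1.103, -0.04], TCP at [0.242, -0.603, 0.222] pointing down, gripper open.
Joint ranges: [-3.12, 3.12], [-0.3, 2.06], [-1.34, 1.32], [0.26, 2.42], [-1.36, 4.5], [0.01, 1.98], [-2.84, 2.84]. Speed limits (rad/s): [2.79, 2.79, 3.14, 3.14, 3.14, 3.14, 3.14].

## Interface

Orientations are given as a unit quaternion [w, x, y, z].
In Python, from workcell import manip, vision, models gives the robot as it stands. The module is installed in compiled form; this text tells all that it offers.
- The arm moves only by the tool jog_arm, never from a script. Its argument "rows" is a list of rows, each a list of 5 numbers: the opening, from 0 (shut) to 1 (fully open), then the shift along the tool's x, y, z in mm, then the turn about the tool's z in degrees. In form: [[fingers, tx, ty, tz, twist], ...]. A call has 1 to 20 rows; each row shifts and turns the pose as measured when the row begins, along the tool's axes as they then stand; what a row does not reach is not made up. A row lasts 1/8 s, in which the tool goes at most 62.5 mm and 10.7 degrees, less where a joint would pass 70% of its speed; a pose out of reach is approached as far as the arm can. A call with a gripper value outside its range is refused whole. The fingers move at their own pace and stop on an object; "grip_force" is the grip in N (left out, the last holds). Time passes only in rows, so rows that do not move let the fingers close. It gives the time, the measured TCP pose, the force and the opening at its end, in the units of the state.
- manip.get_state(): the state, without advancing time (a new reading comes with each control period).
- vision.camera(name): name is "scene" or "top" or "wrist"; returns (picture, depth): 400x640x3 uint8, red, green, blue; 400x640 float32, m along the optical axis (not along the pixel's ray), 0 where there is no reading.
- vision.camera_model(name): a dict with "fovy" (degrees; the focal length in pixels is half the picture's height over the tangent of half this angle, whatever the lens; pixels are square), "cx", "cy" (the principal point, pixels), "D" ([k1, k2, p1, p2, k3] as OpenCV has them; the pictures are not rectified), "T" (4x4, takes a point from camera to world coordinates); the wrist camera has in their place "hand_eye" (4x4, takes a point from camera to tool coordinates, whose origin is the TCP and whose axes are the flange's). Camera axes: x right, y down, z forward; pixel columns grow to the right and rows downward; lengths in m; the calibration is good to about 2 mm. A picture is of the moment at which its call begins: read the wrist's pose just before it. camera_model takes no time and is no camera call.
- manip.sign_off(): hands the job in, once; it reports no verdict.
Trained networks look in the newest picture that a camera, given by its name, has taken for a name from the list of things; names that differ only in an ending like _2 or _b are one class to them, and where a whole thing is asked for, a point or a joint stands for the part that bears it (a point fixed in the world has none). Each returns a list of dicts, best first, with "score" (0 to 1); they miss things now and then, are a little off and sometimes report something else, mostly with a low value. They report only what shows in the picture. A call takes as long as a camera call. They do not tell look-alikes from the thing itself.
- models.recognise(camera, thing): "rect" ([left, top, width, height] in pixels, round what is visible of it).
The state is a dict: "t": time; "joints": joint angles; "joint_velocities": joint speeds; "effort": joint torques, N m; "ee_pos": TCP position; "tcp_rot": TCP orientation; "contact_force": force on the tool from outside, world axes, zero at the start; "moment": the same for the moment, N m; "grip_width": finger opening in m.
Only numpy, scipy, OpenCV 4.12 (cv2) and the standard library are available. Lean on these libraries where they do the work, as an engineer would, in place of code of your own. Each camera call takes 0.05 s, during which the arm holds its last target.

## Task

Make up the two breakfast trays from the things on the counter. The T-shaped tray gets a fork in its long lane and the jam jar in its square pocket; the rectangular tray gets the other fork in its long lane, the lidded butter crock in its larger pocket and the salt shaker in its smaller pocket. Forks lie flat along their lanes, either way round, pots stand upright on the tray floor, everything is set down gently rather than dropped, and the pepper mill and the spoon stay where they are.

Things in the scene. Friction and masses are not known exactly. Their poses are not given: they have to be found in the camera images.
- t_tray: T-shaped tray, 170 x 202 overall. Wooden, fixed to the counter; floor 6 thick, rims and partitions 6 wide, tops 16 above the counter. Origin on the counter, z up. In its frame (mm): fork lane x -79 to -9, y -95 to 95 (clear; centre x -44, y 0); on its +x side one square pocket 82 x 82, centre x 38, y 0.
- box_tray: Rectangular tray, 170 x 202, with three compartments. Wooden, fixed to the counter; floor 6 thick, rims and partitions 6 wide, tops 16 above the counter. Origin on the counter, z up. In its frame (mm): fork lane x -79 to -9, y -95 to 95 (clear; centre x -44, y 0); on its +x side two pockets, both x -3 to 79 (centre 38): the larger y -95 to 13 (centre -41), the smaller y 19 to 95 (centre 57).
- fork_a: One of two equal forks (either may go to either tray), stainless steel, 160 long, lying flat. Handle: a bar 95 long, 15 wide, 10 high, spanning x -80 to +15. Origin: middle of its length, on the underside. x points from the handle end to the tines; z up; head 23 wide. Mass 60 g, balance point about x -15 mm, on the handle.
- fork_b: The other equal fork, stainless steel, 160 long, lying flat. Handle: a bar 95 long, 15 wide, 10 high, spanning x -80 to +15. Origin: middle of its length, on the underside. x points from the handle end to the tines; z up; head 23 wide. Mass 60 g, balance point about x -15 mm, on the handle.
- jar: Jam jar: amber glass with a flat steel lid, round, 50 in diameter, 70 high, one closed piece, about 200 g. Origin: centre of its underside, z up.
- crock: Butter crock: white ceramic, round, 60 in diameter, body with lid 60 high, small lid knob (16 in diameter) up to 74; one piece, about 250 g. Grip round the body. Origin: centre of its underside, z up.
- shaker: Salt shaker: plain steel cylinder, 38 in diameter, straight up to 72, domed top at 86 with three small holes; about 120 g. Origin: centre of its underside, z up.
- mill: Bystander, leave alone: dark wooden pepper mill with a waist and a small top knob, 52 in diameter at the foot, 120 high, loose. Origin: centre of its underside.
- spoon: Bystander, leave alone: round-bowled spoon, stainless steel, 160 long, lying flat. Handle: a bar 95 long, 15 wide, 10 high, spanning x -80 to +15. Origin: middle of its length, on the underside. x points from the handle end to the bowl (42 in diameter); loose. All else is fixed at the counter's far edge and sides, out of the way.
Mind the look-alikes: they are no part of the job. Leave any brown or pink look-alike of the fork_a alone.

How it is judged:
At the end, for the whole second after the job is handed in: One fork flat on each lane's floor (28 mm of centre line, 22 mm of middle, 0.35 rad). Upright (0.1 rad) on the tray floor, inside their pockets: jar in the T-shaped tray; crock in the larger, shaker in the smaller pocket of the rectangular one. All at rest ((((x of fork_a in the frame of t_tray between -0.072 and -0.016 m and y of fork_a in the frame of t_tray between -0.022 and 0.022 m and z of fork_a in the frame of t_tray between 0.002 and 0.011 m and angle between fork_a's own z axis and vertical below 0.1 rad and angle between the x axis of fork_a and the y axis of t_tray, either way round below 0.35 rad) and (x of fork_b in the frame of box_tray between -0.072 and -0.016 m and y of fork_b in the frame of box_tray between -0.022 and 0.022 m and z of fork_b in the frame of box_tray between 0.002 and 0.011 m and angle between fork_b's own z axis and vertical below 0.1 rad and angle between the x axis of fork_b and the y axis of box_tray, either way round below 0.35 rad)) or ((x of fork_b in the frame of t_tray between -0.072 and -0.016 m and y of fork_b in the frame of t_tray between -0.022 and 0.022 m and z of fork_b in the frame of t_tray between 0.002 and 0.011 m and angle between fork_b's own z axis and vertical below 0.1 rad and angle between the x axis of fork_b and the y axis of t_tray, either way round below 0.35 rad) and (x of fork_a in the frame of box_tray between -0.072 and -0.016 m and y of fork_a in the frame of box_tray between -0.022 and 0.022 m and z of fork_a in the frame of box_tray between 0.002 and 0.011 m and angle between fork_a's own z axis and vertical below 0.1 rad and angle between the x axis of fork_a and the y axis of box_tray, either way round below 0.35 rad))) and x of jar in the frame of t_tray between 0.019 and 0.057 m and y of jar in the frame of t_tray between -0.019 and 0.019 m and z of jar in the frame of t_tray between 0.002 and 0.01 m and angle between each of jar, crock, shaker's own z axis and vertical below 0.1 rad and x of crock in the frame of box_tray between 0.024 and 0.052 m and y of crock in the frame of box_tray between -0.068 and -0.014 m and z of crock in the frame of box_tray between 0.002 and 0.01 m and x of shaker in the frame of box_tray between 0.013 and 0.063 m and y of shaker in the frame of box_tray between 0.035 and 0.079 m and z of shaker in the frame of box_tray between 0.002 and 0.01 m and linear speed of each of fork_a, fork_b, jar, crock, shaker below 0.02 m/s and angular speed of each of fork_a, fork_b, jar, crock, shaker below 0.2 rad/s); the robot touches nothing.
It fails at once if the pepper mill is shifted by more than 25 mm or tipped (distance of mill from where it was at the start of the episode above 0.025 m or angle between mill's own z axis and vertical above 0.4 rad).
It fails at once if the spoon is shifted by more than 25 mm (distance of spoon from where it was at the start of the episode above 0.025 m).
It fails at once if a fork or pot is dropped onto a tray (comes down at more than 0.6 m/s, a fall of about 20 mm) ((height (world z) of crock below 0.035 m and linear speed of crock above 0.6 m/s and (horizontal distance between crock and t_tray below 0.13 m or horizontal distance between crock and box_tray below 0.13 m)) or (height (world z) of jar below 0.035 m and linear speed of jar above 0.6 m/s and (horizontal distance between jar and t_tray below 0.13 m or horizontal distance between jar and box_tray below 0.13 m)) or (height (world z) of shaker below 0.035 m and linear speed of shaker above 0.6 m/s and (horizontal distance between shaker and t_tray below 0.13 m or horizontal distance between shaker and box_tray below 0.13 m)) or (height (world z) of fork_a below 0.035 m and linear speed of fork_a above 0.6 m/s and (horizontal distance between fork_a and t_tray below 0.13 m or horizontal distance between fork_a and box_tray below 0.13 m)) or (height (world z) of fork_b below 0.035 m and linear speed of fork_b above 0.6 m/s and (horizontal distance between fork_b and t_tray below 0.13 m or horizontal distance between fork_b and box_tray below 0.13 m))).
It fails at once if the crock, jar or shaker is tipped over (angle between any of crock, jar, shaker's own z axis and vertical above 0.8 rad).
It also fails if it takes over 122 s, if anything falls off the work surface, if the arm or the gripper's body presses on something with over 40 N, if the wrist force passes 120 N, or if a joint passes its speed limit or range.

## Working session

There is one attempt and no reset: what is moved stays moved. The work goes in short steps, Python scripts to look and compute and a tool call to move; the robot and the scene stay as the last step left them, time stands still between calls to the robot, and variables do not carry over. Pictures are saved under pics/ and viewed, and the job is handed in when it is done.

Besides the shell and the picture viewer there is one more tool, called after "Emit:" by a JSON object that holds its "api" and its "payload", one argument or row to a line. jog_arm: Moves the arm, as the interface text tells. Its arguments: {"type":"object","properties":{"rows":{"type":"array"},"grip_force":{"type":"number"}},"required":["rows"]}

```bash
mkdir -p pics; python3 - <<'E'
from workcell import manip, vision, models
import cv2, numpy as np
s=manip.get_state(); print(s)
for n in ("scene","top","wrist"):
    im,d=vision.camera(n); cv2.imwrite(f"pics/{n}0.png",im[:,:,::-1]); np.save(f"{n}0.npy",d)
    m=vision.camera_model(n); print(n,m)
    if n=="top":
        for t in ["fork_a","jar","crock","shaker","mill","spoon","t_tray","box_tray"]:
            print(t,models.recognise("top",t))
E
```

```text
{'t': 0.0, 'joints': array([ 1.16252919,  0.61594279, -0.01258551,  1.4249663 ,  0.00810982,
        1.10337502, -0.04041332]), 'joint_velocities': array([ 0.00056251,  0.00071777, -0.00097794,  0.00065393, -0.00182575,
        0.00138441, -0.00033652]), 'effort': array([-1.20202781e-04, -4.69214523e+01,  2.59391600e-01, -1.71033454e+01,
        1.00700368e-02,  9.77188203e-03,  7.73917037e-06]), 'ee_pos': array([ 0.2418509 , -0.60245471,  0.22090064]), 'tcp_rot': array([-1.28983386e-03,  9.81833005e-01,  1.89742477e-01, -2.82904542e-04]), 'contact_force': array([ 0.43886503, -0.30596737, -1.20912608]), 'moment': array([-0.0184644 ,  0.04010293, -0.00859934]), 'grip_width': 0.08495658186417072}
scene {'fovy': 43.01475792827952, 'cx': 312.56491948172015, 'cy': 196.9650357768416, 'D': array([-0.04506093,  0.        ,  0.        ,  0.        ,  0.        ]), 'T': array([[-0.63783635,  0.58415196, -0.50192756,  1.33465106],
       [ 0.77012129,  0.49122031, -0.40695922,  0.64575535],
       [ 0.00883098, -0.64611849, -0.76318603,  1.25553699],
       [ 0.        ,  0.        ,  0.       
[... 1142 characters left out ...]
.74}, {'rect': [354.0, 199.4, 22.8, 63.7], 'score': 0.69}]
t_tray [{'rect': [148.2, 192.6, 87.6, 66.8], 'score': 0.78}]
box_tray [{'rect': [394.6, 187.1, 98.6, 88.3], 'score': 0.85}]
wrist {'fovy': 69.35578878631537, 'cx': 319.8274495832593, 'cy': 201.43151325734686, 'D': array([-0.04838587,  0.        ,  0.        ,  0.        ,  0.        ]), 'hand_eye': array([[-4.77891668e-05, -9.61255310e-01, -2.75659620e-01,
         6.91851651e-02],
       [ 9.99999577e-01, -2.99005930e-04,  8.69303571e-04,
        -7.20925437e-04],
       [-9.18046535e-04, -2.75659462e-01,  9.61254919e-01,
        -1.51362099e-01],
       [ 0.00000000e+00,  0.00000000e+00,  0.00000000e+00,
         1.00000000e+00]])}
```

```bash
python3 - <<'E'
import cv2
im=cv2.imread("pics/top0.png")
cv2.imwrite("pics/top0c.png",cv2.resize(im[50:350,130:530],None,fx=2,fy=2,interpolation=cv2.INTER_CUBIC))
E
```

```text
(no output)
```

View pics/top0c.png

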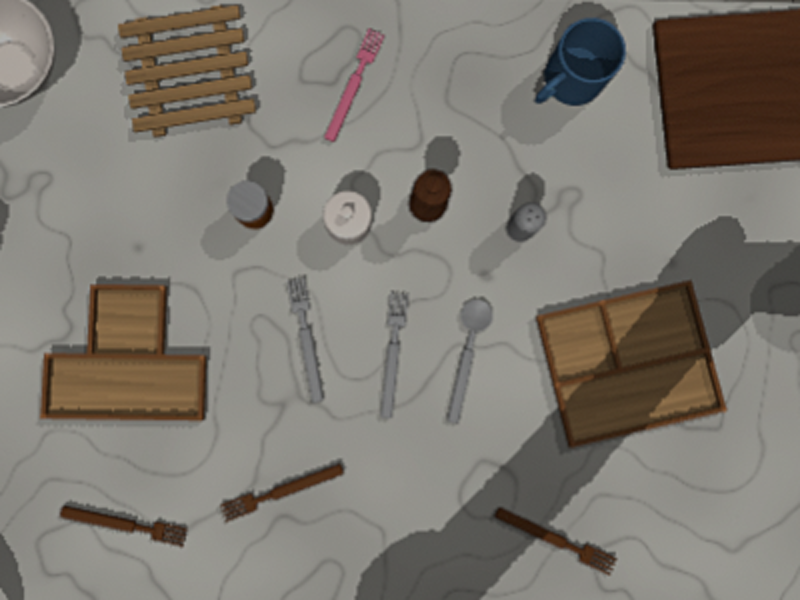

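View pics/scene0.png

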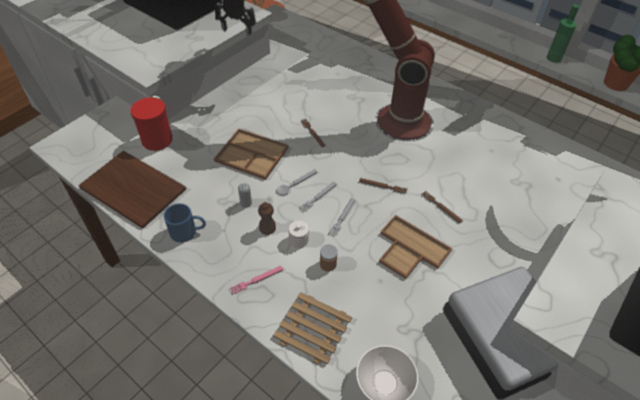

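View pics/top0.png

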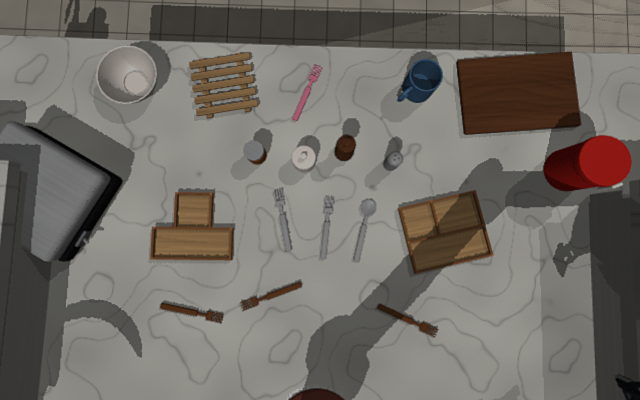

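View pics/wrist0.png

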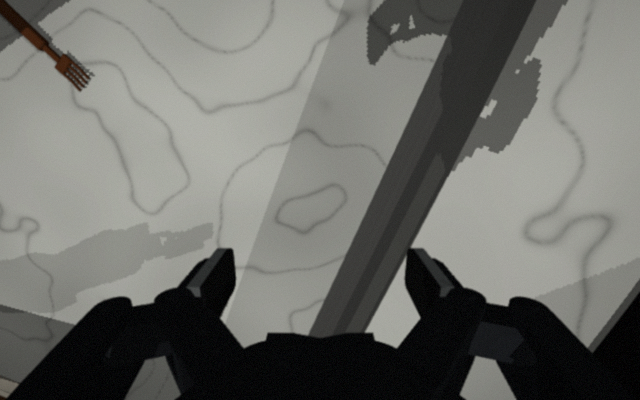

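```bash
cat > h.py <<'E'
import numpy as np, cv2
from workcell import vision
def K(m,h=400):
    f=h/2/np.tan(np.radians(m["fovy"]/2)); return np.array([[f,0,m["cx"]],[0,f,m["cy"]],[0,0,1.]])
def cloud(d,m,T):
    k=K(m); v,u=np.mgrid[0:400,0:640]
    p=cv2.undistortPoints(np.stack([u,v],-1).reshape(-1,1,2).astype(np.float64),k,m["D"]).reshape(400,640,2)
    P=np.dstack([p[...,0]*d,p[...,1]*d,d])
    W=P@T[:3,:3].T+T[:3,3]; W[d<=0]=np.nan
    return W
E
python3 - <<'E'
from h import *
m=vision.camera_model("top"); d=np.load("top0.npy"); W=cloud(d,m,m["T"]); np.save("W0.npy",W)
z=W[...,2]
print("table z", np.nanmedian(z[200:260,240:270]), np.nanstd(z[200:260,240:270]), np.nanmedian(z[280:300,350:370]),np.nanmedian(z[165:185,320:330]))
im=cv2.imread("pics/top0.png")
boxes=dict(forkL=(265,180,300,262),forkR=(315,185,340,268),spoon=(350,190,382,270),jar=(235,130,278,172),crock=(285,140,323,180),mill=(330,125,362,170),shaker=(380,140,410,175),t=(140,180,240,268),box=(390,180,500,280))
for n,(a,b,c,e) in boxes.items():
    w=W[b:e,a:c].reshape(-1,3); w=w[np.isfinite(w[:,2])]
    q=w[w[:,2]>0.0045]
    print(n,len(q),"zmax",np.percentile(q[:,2],[50,90,99]).round(4),"mean",q.mean(0).round(4), "min",q.min(0).round(3),"max",q.max(0).round(3))
    if n in("jar","crock","mill","shaker"):
        zt=np.percentile(q[:,2],99)
        for lo,hi in((zt-.006,zt+.01),(.02,.07),(.05,.065)):
            t=q[(q[:,2]>lo)&(q[:,2]<hi)]
            if len(t)>4:
                (cc,r)=cv2.minEnclosingCircle(t[:,:2].astype(np.float32)*1000); print("   ",lo.round(3) if hasattr(lo,'round') else lo,len(t),np.round(cc,1),round(r,1))
    if 'fork' in n or n in('spoon','t','box'):
        r=cv2.minAreaRect(q[:,:2].astype(np.float32)*1000); print("   rect",r)
E
```

```text
table z 0.000701960050096595 0.0018690366498145456 0.0007134650894076167 0.0005242348636991245
forkL 400 zmax [0.0086 0.0122 0.0142] mean [0.511  0.1017 0.0087] min [0.408 0.062 0.005] max [0.612 0.15  0.015]
   rect ((510.71319580078125, 104.86021423339844), (205.49903869628906, 83.6077651977539), 3.75839900970459)
forkR 379 zmax [0.0089 0.0121 0.0135] mean [ 0.4921 -0.009   0.0088] min [ 0.409 -0.044  0.005] max [0.603 0.017 0.015]
   rect ((505.744140625, -12.122932434082031), (194.01564025878906, 61.190025329589844), 1.3589024543762207)
spoon 420 zmax [0.0084 0.0118 0.0142] mean [ 0.4928 -0.1044  0.0085] min [ 0.395 -0.152  0.005] max [ 0.589 -0.07   0.017]
   rect ((492.0727233886719, -110.66239166259766), (195.0970001220703, 79.52523040771484), 0.7917901277542114)
jar 454 zmax [0.0697 0.0724 0.0748] mean [0.6744 0.173  0.0584] min [0.633 0.121 0.005] max [0.742 0.229 0.075]
    0.069 284 [676.5 175.4] 24.7
    0.02 191 [676.5 175.3] 24.8
    0.05 24 [672.3 171.3] 23.8
crock 532 zmax [0.0602 0.0633 0.0756] mean [0.6615 0.0529 0.056 ] min [0.623 0.007 0.005] max [0.72  0.103 0.07
[... 261 characters left out ...]
21 [692.1 -48.4] 25.1
shaker 303 zmax [0.0802 0.0861 0.0889] mean [ 0.6613 -0.1663  0.067 ] min [ 0.641 -0.218  0.005] max [ 0.723 -0.144  0.092]
    0.083 104 [ 661.2 -172.5] 18.0
    0.02 70 [ 662.9 -167.4] 18.6
    0.05 22 [ 661.9 -166.8] 18.3
t 3819 zmax [0.0077 0.0168 0.0196] mean [0.4747 0.3308 0.0093] min [0.382 0.212 0.005] max [0.606 0.469 0.022]
   rect ((493.681396484375, 339.21173095703125), (222.5668182373047, 253.10952758789062), 2.7191543579101562)
box 4936 zmax [0.0074 0.0165 0.0195] mean [ 0.4931 -0.3115  0.009 ] min [ 0.369 -0.451  0.005] max [ 0.623 -0.175  0.022]
   rect ((498.60711669921875, -314.0863342285156), (251.80160522460938, 277.9817199707031), 1.646538496017456)
```

```bash
cat > fit.py <<'E'
from h import *
from scipy.optimize import minimize
def inr(p,x0,x1,y0,y1): return (p[:,0]>x0)&(p[:,0]<x1)&(p[:,1]>y0)&(p[:,1]<y1)
def ht(p):
    z=np.zeros(len(p)); z[inr(p,-85,-3,-101,101)]=16; z[inr(p,-9,85,-47,47)]=16
    z[inr(p,-79,-9,-95,95)|inr(p,-3,79,-41,41)]=6; return z
def hb(p):
    z=np.zeros(len(p)); z[inr(p,-85,85,-101,101)]=16
    z[inr(p,-79,-9,-95,95)|inr(p,-3,79,-95,13)|inr(p,-3,79,19,95)]=6; return z
def hf(p):
    z=np.zeros(len(p)); z[inr(p,-80,15,-7.5,7.5)]=10; z[inr(p,15,45,-4.5,4.5)]=8;z[inr(p,45,80,-11.5,11.5)]=6; return z
def hs(p):
    z=np.zeros(len(p)); z[inr(p,-80,15,-7.5,7.5)]=10; z[inr(p,15,40,-4.5,4.5)]=8;z[np.hypot(p[:,0]-59,p[:,1])<21]=7; return z
sub=np.array([(a,b) for a in(-1,0,1) for b in(-1,0,1)])*0.9
def fit(W,box,h,x0,off=0.6):
    a,b,c,e=box; w=W[b:e,a:c].reshape(-1,3)*1000; w=w[np.isfinite(w[:,2])&(w[:,2]<40)]
    def cost(q):
        t=np.radians(q[2]); c,s=np.cos(t),np.sin(t); r=0
        for d in sub:
            p=w[:,:2]+d-q[:2]; r=r+h(np.c_[p[:,0]*c+p[:,1]*s,-p[:,0]*s+p[:,1]*c])
        return np.mean(np.clip(np.abs(w[:,2]-off-r/len(sub)),0,8)**2)
    best=None
    for da in(-6,-2,2,6):
      for dx in(-6,6):
       for dy in (-6,6):
        x=np.array(x0)+[dx,dy,da]
        r=minimize(cost,x,method="Nelder-Mead",options=dict(initial_simplex=x+np.array([[0,0,0],[8,0,0],[0,8,0],[0,0,5]]),xatol=.05,fatol=1e-4))
        if best is None or r.fun<best.fun: best=r
    return best.x.round(1),best.fun.round(3)
E
python3 - <<'E'
from fit import *
W=np.load("W0.npy")
print("t",fit(W,(140,180,242,270),ht,(485,335,0)))
print("box",fit(W,(385,178,502,282),hb,(493,-311,14)))
print("forkL",fit(W,(262,180,302,262),hf,(511,101,10)))
print("forkR",fit(W,(312,185,345,268),hf,(492,-9,-5)))
print("spoon",fit(W,(348,190,384,270),hs,(493,-104,-10)))
E
```

```text
t (array([489.7, 329.8,   0.7]), np.float64(4.978))
box (array([ 493.9, -311.7,   14.9]), np.float64(4.917))
forkL (array([510.6, 102. ,  12.8]), np.float64(4.292))
forkR (array([493.8,  -8.8,  -4.8]), np.float64(4.334))
spoon (array([ 490.3, -102.8,  -12. ]), np.float64(4.184))
```

```bash
cat > go.py <<'E'
import sys, numpy as np
from workcell import manip
from scipy.spatial.transform import Rotation as R
def main(x,y,z,yaw):
    s=manip.get_state(); q=s["tcp_rot"]; r=R.from_quat([q[1],q[2],q[3],q[0]]); M=r.as_matrix()
    cy=np.degrees(np.arctan2(M[1,0],M[0,0])); tilt=np.degrees(np.arccos(-M[2,2]))
    dy=(yaw-cy+180)%360-180
    print("t",round(s["t"],2),"pos",(s["ee_pos"]*1e3).round(1),"yaw",cy.round(1),"tilt",tilt.round(2),"F",s["contact_force"].round(1),"w",round(s["grip_width"]*1e3,1),"j",s["joints"].round(2))
    M2=R.from_euler("z",dy,degrees=True).as_matrix()@M
    D=np.array([x,y,z])-s["ee_pos"]*1e3
    print("twist first",-dy.round(1),"then tool shift",(M2.T@D).round(1),"| unrotated",(M.T@D).round(1), "dist",np.linalg.norm(D).round(0))
main(*map(float,sys.argv[1:5]))
E
python3 go.py 479 -7.5 150 -4.8
```

```text
t 0.55 pos [ 242.2 -603.1  222.1] yaw 21.9 tilt 0.01 F [0.1 0.7 0.6] w 85.3 j [ 1.16  0.61 -0.01  1.42  0.01  1.1  -0.04]
twist first 26.7 then tool shift [ 186.1 -613.4   72.2] | unrotated [ 441.7 -464.5   72.1] dist 645.0
```

Emit:
{"api": "jog_arm", "payload": {
  "rows": [
    [0.4,0,0,0,9],
    [0.4,0,0,0,9],
    [0.4,0,0,0,8.7],
    [0.4,26.5,-40,2.8,0],
    [0.4,26.5,-40,2.8,0],
    [0.4,26.5,-40,2.8,0],
    [0.4,26.5,-40,2.8,0],
    [0.4,26.5,-40,2.8,0],
    [0.4,26.5,-40,2.8,0],
    [0.4,26.5,-40,2.8,0],
    [0.4,26.5,-40,2.8,0]
  ],
  "grip_force": 40
}}

```text
t: 1.92
ee_pos: [0.4903, -0.3038, 0.1994]
tcp_rot: [0.003, 0.998, -0.055, 0.001]
contact_force: [1.0, -0.2, -0.6]
grip_width: 0.0344
```

```bash
python3 go.py 479 -7.5 150 -4.8
```

```text
t 1.93 pos [ 490.3 -303.8  199.4] yaw -6.3 tilt 0.41 F [ 1.  -0.2 -0.6] w 34.4 j [ 0.45  0.52  0.1   1.68 -0.06  0.94 -1.11]
twist first -1.5 then tool shift [ -36.2 -294.6   47.4] | unrotated [ -44.1 -293.5   47.3] dist 301.0
```

Emit:
{"api": "jog_arm", "payload": {
  "rows": [
    [0.4,-4.5,-36.8,6,-1.5],
    [0.4,-4.5,-36.8,6,0],
    [0.4,-4.5,-36.8,6,0],
    [0.4,-4.5,-36.8,6,0],
    [0.4,-4.5,-36.8,6,0],
    [0.4,-4.5,-36.8,6,0],
    [0.4,-4.5,-36.8,6,0],
    [0.4,-4.5,-36.8,6,0],
    [0.4,0,0,0,0],
    [0.4,0,0,0,0]
  ]
}}

```text
t: 3.18
ee_pos: [0.4846, 0.0072, 0.1499]
tcp_rot: [0.003, 0.999, -0.036, 0.006]
contact_force: [0.2, -0.3, 0.2]
grip_width: 0.0341
```

```bash
python3 go.py 479 -7.5 80 -4.8; python3 - <<'E'
from fit import *
from workcell import manip
from scipy.spatial.transform import Rotation as R
s=manip.get_state(); im,d=vision.camera("wrist"); m=vision.camera_model("wrist")
q=s["tcp_rot"]; T=np.eye(4); T[:3,:3]=R.from_quat([q[1],q[2],q[3],q[0]]).as_matrix(); T[:3,3]=s["ee_pos"]
W=cloud(d,m,T@m["hand_eye"]); np.save("Ww.npy",W); cv2.imwrite("pics/w1.png",im[:,:,::-1])
# overlay handle model (z=10mm) outline
def uv(P):
    Tc=np.linalg.inv(T@m["hand_eye"]); return cv2.projectPoints(np.array(P,float),cv2.Rodrigues(Tc[:3,:3])[0],Tc[:3,3],K(m),m["D"])[0].reshape(-1,2)
x,y,a=.4938,-.0088,np.radians(-4.8)
L=np.array([(-.08,-.0075),(.015,-.0075),(.015,.0075),(-.08,.0075)])
P=[(x+l[0]*np.cos(a)-l[1]*np.sin(a),y+l[0]*np.sin(a)+l[1]*np.cos(a),.01) for l in L]
o=im[:,:,::-1].copy(); cv2.polylines(o,[uv(P).round().astype(int)],True,(0,0,255),1); cv2.imwrite("pics/w1o.png",o)
E
```

```text
t 3.17 pos [484.6   7.2 149.9] yaw -4.1 tilt 0.79 F [ 0.2 -0.3  0.2] w 34.1 j [-0.12  0.45  0.08  1.99 -0.04  0.68 -1.66]
twist first 0.7 then tool shift [-5.2 14.8 69.9] | unrotated [-5.4 14.7 69.9] dist 72.0
```

View pics/w1o.png

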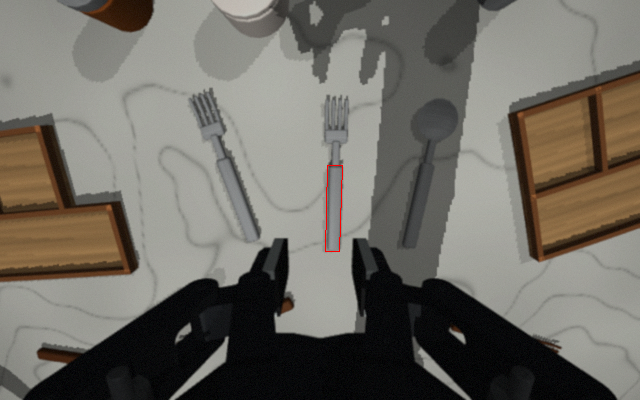

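Emit:
{"api": "jog_arm", "payload": {
  "rows": [
    [0.4,-2.5,7.4,20,0.7],
    [0.4,-2.5,7.4,25,0],
    [0.4,0,0,20,0],
    [0.4,0,0,10,0],
    [0.4,0,0,0,0],
    [0.4,0,0,0,0]
  ]
}}

```text
t: 3.98
ee_pos: [0.4827, -0.0146, 0.0754]
tcp_rot: [0.004, 0.999, -0.048, 0.01]
contact_force: [-0.4, 0.1, 0.4]
grip_width: 0.0339
```

```bash
python3 go.py 479 -7.5 28 -4.8
```

```text
t 3.98 pos [482.7 -14.6  75.4] yaw -5.5 tilt 1.24 F [-0.4  0.1  0.4] w 33.9 j [-0.06  0.57  0.06  2.07 -0.06  0.48 -1.63]
twist first -0.7 then tool shift [-5.3 -7.1 47.3] | unrotated [-5.4 -7.  47.3] dist 48.0
```

Emit:
{"api": "jog_arm", "payload": {
  "rows": [
    [0.4,-2.5,-3.5,10,0],
    [0.4,-2.5,-3.5,10,-0.7],
    [0.4,0,0,8,0],
    [0.4,0,0,0,0]
  ]
}}

```text
t: 4.47
ee_pos: [0.4794, -0.0063, 0.0463]
tcp_rot: [0.003, 0.999, -0.041, 0.011]
contact_force: [-0.2, 0.1, 0.9]
grip_width: 0.034
```

```bash
python3 go.py 479 -7.5 28 -4.8;python3 go.py 479 -7.5 28 -4.8
```

```text
t 4.47 pos [479.4  -6.3  46.3] yaw -4.7 tilt 1.34 F [-0.2  0.1  0.9] w 34.0 j [-0.08  0.63  0.05  2.1  -0.06  0.39 -1.63]
twist first 0.1 then tool shift [-0.7  1.2 18.3] | unrotated [-0.7  1.2 18.3] dist 18.0
t 4.47 pos [479.4  -6.3  46.3] yaw -4.7 tilt 1.34 F [-0.2  0.1  0.9] w 34.0 j [-0.08  0.63  0.05  2.1  -0.06  0.39 -1.63]
twist first 0.1 then tool shift [-0.7  1.2 18.3] | unrotated [-0.7  1.2 18.3] dist 18.0
```

Emit:
{"api": "jog_arm", "payload": {
  "rows": [
    [0.4,-0.5,0.6,8,0],
    [0.4,0,0.5,7,0],
    [0.4,0,0,3,0],
    [0.4,0,0,0,0]
  ]
}}

```text
t: 4.97
ee_pos: [0.4795, -0.0078, 0.027]
tcp_rot: [0.003, 0.999, -0.041, 0.011]
contact_force: [-0.1, -0.5, -0.5]
grip_width: 0.0342
```

```bash
python3 go.py 479 -7.5 28 -4.8
```

```text
t 4.97 pos [479.5  -7.8  27. ] yaw -4.7 tilt 1.36 F [-0.1 -0.5 -0.5] w 34.2 j [-0.07  0.66  0.05  2.11 -0.06  0.34 -1.62]
twist first 0.1 then tool shift [-0.5 -0.3 -1. ] | unrotated [-0.5 -0.3 -1. ] dist 1.0
```

Emit:
{"api": "jog_arm", "payload": {
  "rows": [
    [0.0,0,0,0,0],
    [0.0,0,0,0,0],
    [0.0,0,0,0,0],
    [0.0,0,0,0,0]
  ]
}}

```text
t: 5.48
ee_pos: [0.4799, -0.0078, 0.0275]
tcp_rot: [0.003, 0.999, -0.041, 0.012]
contact_force: [0.3, 0.2, -0.3]
grip_width: 0.0001
```

```bash
python3 go.py 479 -7.5 150 -4.8
```

```text
t 5.47 pos [479.9  -7.8  27.5] yaw -4.7 tilt 1.43 F [ 0.3  0.2 -0.3] w 0.1 j [-0.07  0.66  0.05  2.11 -0.06  0.34 -1.62]
twist first 0.1 then tool shift [   2.     0.5 -122.5] | unrotated [   2.     0.5 -122.5] dist 123.0
```

```bash
cat > snap.py <<'E'
import sys
from fit import *
from workcell import manip
from scipy.spatial.transform import Rotation as R
def wrist(name):
    s=manip.get_state(); im,d=vision.camera("wrist"); m=vision.camera_model("wrist")
    q=s["tcp_rot"]; T=np.eye(4); T[:3,:3]=R.from_quat([q[1],q[2],q[3],q[0]]).as_matrix(); T[:3,3]=s["ee_pos"]
    W=cloud(d,m,T@m["hand_eye"]); np.save("Ww.npy",W); cv2.imwrite(f"pics/{name}.png",im[:,:,::-1]); return im,W
def fixed(cam,name):
    im,d=vision.camera(cam); m=vision.camera_model(cam); W=cloud(d,m,m["T"]); cv2.imwrite(f"pics/{name}.png",im[:,:,::-1]); return im,W
if __name__=="__main__":
    n=sys.argv[1]
    if sys.argv[2]=="wrist": wrist(n)
    else: fixed(sys.argv[2],n)
E
python3 snap.py w2 wrist
```

```text
(no output)
```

View pics/w2.png

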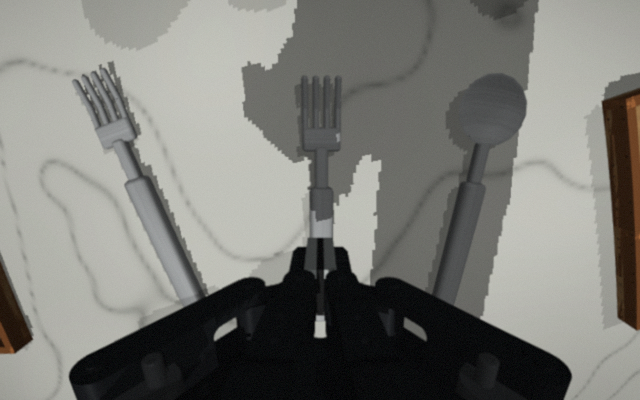

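Emit:
{"api": "jog_arm", "payload": {
  "rows": [
    [0.4,0,0,0,0],
    [0.4,0,0,0,0],
    [0.4,0,0,3,0],
    [0.4,0,0,2,0],
    [0.4,0,0,0,0]
  ]
}}

```text
t: 6.15
ee_pos: [0.48, -0.0078, 0.0221]
tcp_rot: [0.003, 0.999, -0.041, 0.012]
contact_force: [0.5, -0.5, -1.0]
grip_width: 0.0343
```

```bash
python3 go.py 479 -7.5 20 -4.8; python3 snap.py w3 wrist; python3 snap.py s3 scene;python3 - <<'E'
import cv2
im=cv2.imread("pics/s3.png"); cv2.imwrite("pics/s3c.png",cv2.resize(im[120:260,230:400],None,fx=4,fy=4,interpolation=cv2.INTER_CUBIC))
E
```

```text
t 6.15 pos [480.   -7.8  22.1] yaw -4.7 tilt 1.43 F [ 0.5 -0.5 -1. ] w 34.3 j [-0.07  0.67  0.05  2.12 -0.06  0.33 -1.62]
twist first 0.1 then tool shift [-1.1 -0.3  2.1] | unrotated [-1.1 -0.3  2.1] dist 2.0
```

View pics/w3.png

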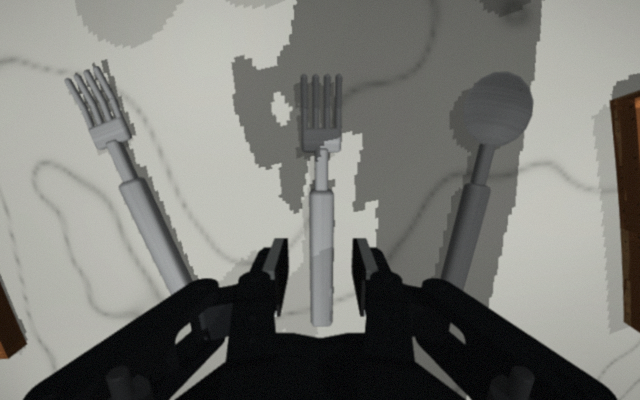

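View pics/s3c.png

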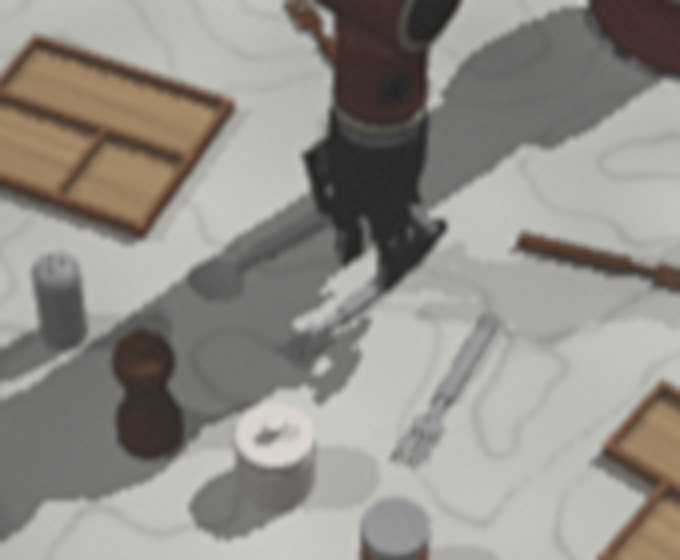

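Emit:
{"api": "jog_arm", "payload": {
  "rows": [
    [0.4,0,0,2,0],
    [0.4,0,0,2,0],
    [0.4,0,0,0,0]
  ]
}}

```text
t: 6.62
ee_pos: [0.4802, -0.0079, 0.018]
tcp_rot: [0.003, 0.999, -0.041, 0.012]
contact_force: [0.7, -0.1, -0.0]
grip_width: 0.034
```

Emit:
{"api": "jog_arm", "payload": {
  "rows": [
    [0.0,0,0,0,0],
    [0.0,0,0,0,0],
    [0.0,0,0,0,0]
  ]
}}

```text
t: 7.0
ee_pos: [0.4803, -0.0079, 0.018]
tcp_rot: [0.003, 0.999, -0.041, 0.012]
contact_force: [0.5, 0.0, -0.2]
grip_width: -0.0001
```

```bash
python3 - <<'E'
from snap import *
im,W=wrist("w4"); im,W2=fixed("scene","s4")
print(vision.camera_model("scene")["T"][:3,3])
c=cv2.resize(cv2.imread("pics/s4.png")[120:260,230:400],None,fx=4,fy=4,interpolation=cv2.INTER_CUBIC); cv2.imwrite("pics/s4c.png",c)
# lowest robot points near tcp in scene cloud
m=(abs(W2[...,0]-.48)<.06)&(abs(W2[...,1]+.008)<.08)
w=W2[m]; 
for lo in np.arange(0,.12,.01):
    q=w[(w[:,2]>lo)&(w[:,2]<lo+.01)]
    if len(q): print(lo.round(2),len(q),q.min(0).round(3),q.max(0).round(3))
E
```

```text
[1.33465106 0.64575535 1.25553699]
0.0 665 [ 0.421 -0.088  0.   ] [0.54  0.071 0.01 ]
0.01 43 [ 0.422 -0.088  0.01 ] [0.52  0.002 0.017]
0.02 1 [ 0.485 -0.017  0.028] [ 0.485 -0.017  0.028]
0.03 14 [ 0.477 -0.017  0.03 ] [0.495 0.004 0.04 ]
0.04 16 [ 0.476 -0.017  0.041] [0.495 0.007 0.048]
0.05 15 [ 0.482 -0.021  0.051] [0.494 0.006 0.059]
0.06 13 [ 0.486 -0.018  0.061] [0.496 0.006 0.07 ]
0.07 28 [ 0.473 -0.045  0.07 ] [0.497 0.024 0.08 ]
0.08 47 [ 0.472 -0.048  0.08 ] [0.498 0.028 0.09 ]
0.09 53 [ 0.474 -0.061  0.09 ] [0.5   0.036 0.099]
0.1 49 [ 0.474 -0.068  0.1  ] [0.5   0.051 0.11 ]
0.11 79 [ 0.468 -0.072  0.11 ] [0.501 0.054 0.12 ]
```

View pics/w4.png

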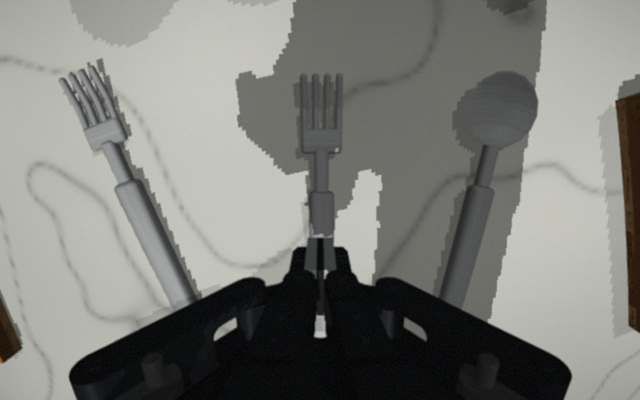

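View pics/s4c.png

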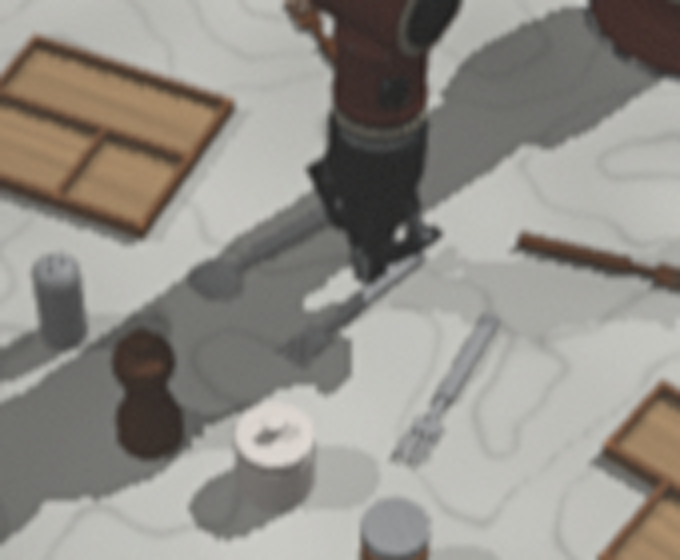

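```bash
python3 - <<'E'
from snap import *
im,d=vision.camera("wrist"); m=vision.camera_model("wrist"); s=manip.get_state()
P=cloud(d,m,m["hand_eye"])*1000
for v in range(225,340,10):
    print(v,[tuple(P[v,u].round(0)) for u in (300,310,330,340)])
q=s["tcp_rot"]; T=np.eye(4); T[:3,:3]=R.from_quat([q[1],q[2],q[3],q[0]]).as_matrix(); T[:3,3]=s["ee_pos"]
W=cloud(d,m,T@m["hand_eye"])*1000
print("table z by wrist",np.nanmedian(W[130:200,230:280,2]),np.nanmedian(W[20:60,340:400,2]), "fork handle",W[200:225,320].round(0).tolist()[:3])
print("robot FK joints",s["joints"].round(3))
E
```

```text
225 [(np.float64(5.0), np.float64(-13.0), np.float64(18.0)), (np.float64(8.0), np.float64(-6.0), np.float64(10.0)), (np.float64(9.0), np.float64(6.0), np.float64(8.0)), (np.float64(5.0), np.float64(13.0), np.float64(19.0))]
235 [(np.float64(-2.0), np.float64(-13.0), np.float64(18.0)), (np.float64(2.0), np.float64(-6.0), np.float64(10.0)), (np.float64(2.0), np.float64(6.0), np.float64(9.0)), (np.float64(-2.0), np.float64(13.0), np.float64(19.0))]
245 [(np.float64(-9.0), np.float64(-13.0), np.float64(18.0)), (np.float64(10.0), np.float64(-5.0), np.float64(-23.0)), (np.float64(10.0), np.float64(5.0), np.float64(-22.0)), (np.float64(-9.0), np.float64(13.0), np.float64(18.0))]
255 [(np.float64(6.0), np.float64(-10.0), np.float64(-25.0)), (np.float64(11.0), np.float64(-5.0), np.float64(-34.0)), (np.float64(10.0), np.float64(4.0), np.float64(-33.0)), (np.float64(6.0), np.float64(9.0), np.float64(-25.0))]
265 [(np.float64(6.0), np.float64(-9.0), np.float64(-35.0)), (np.float64(10.0), np.float64(-4.0), np.float64(-42.0)), (np.float64(10.0), np.float64(4.0), np.float64(-42.0)), (np.float64(6.0
[... 1157 characters left out ...]
p.float64(5.0), np.float64(-83.0))]
325 [(np.float64(16.0), np.float64(-6.0), np.float64(-87.0)), (np.float64(-8.0), np.float64(-4.0), np.float64(-58.0)), (np.float64(-8.0), np.float64(4.0), np.float64(-58.0)), (np.float64(16.0), np.float64(5.0), np.float64(-87.0))]
335 [(np.float64(15.0), np.float64(-5.0), np.float64(-89.0)), (np.float64(-9.0), np.float64(-4.0), np.float64(-62.0)), (np.float64(10.0), np.float64(3.0), np.float64(-83.0)), (np.float64(14.0), np.float64(5.0), np.float64(-89.0))]
table z by wrist -0.5150407824130732 -0.4309991153692849 fork handle [[504.0, -10.0, 10.0], [504.0, -10.0, 11.0], [503.0, -10.0, 10.0]]
robot FK joints [-0.066  0.681  0.046  2.117 -0.065  0.321 -1.622]
```

Emit:
{"api": "jog_arm", "payload": {
  "rows": [
    [0.4,0,0,0,0],
    [0.4,0,0,0,0],
    [0.4,0,0,7,0],
    [0.4,0,0,7,0],
    [0.4,0,0,4,0],
    [0.4,0,0,3,0],
    [0.4,0,0,0,0]
  ]
}}

```text
t: 8.02
ee_pos: [0.4806, -0.0081, -0.0049]
tcp_rot: [0.003, 0.999, -0.041, 0.012]
contact_force: [0.4, -0.3, 0.4]
grip_width: 0.0339
```

```bash
python3 go.py 479 -7.5 -9 -4.8
```

```text
t 8.03 pos [480.6  -8.1  -4.9] yaw -4.7 tilt 1.4 F [ 0.4 -0.3  0.4] w 33.9 j [-0.06  0.73  0.04  2.12 -0.07  0.27 -1.62]
twist first 0.1 then tool shift [-1.7 -0.5  4. ] | unrotated [-1.7 -0.5  4. ] dist 4.0
```

Emit:
{"api": "jog_arm", "payload": {
  "rows": [
    [0.4,0,0,3,0],
    [0.4,0,0,0,0],
    [0.0,0,0,0,0],
    [0.0,0,0,0,0],
    [0.0,0,0,0,0],
    [0.0,0,0,0,0]
  ]
}}

```text
t: 8.78
ee_pos: [0.4809, -0.0081, -0.0077]
tcp_rot: [0.003, 0.999, -0.041, 0.012]
contact_force: [0.1, 0.6, -0.5]
grip_width: 0.0132
```

Emit:
{"api": "jog_arm", "payload": {
  "rows": [
    [0.3,0,0,0,0],
    [0.3,0,0,2.5,0],
    [0.3,0,0,0,0],
    [0.0,0,0,0,0],
    [0.0,0,0,0,0],
    [0.0,0,0,0,0]
  ]
}}

```text
t: 9.52
ee_pos: [0.4817, -0.0074, -0.0085]
tcp_rot: [0.003, 0.999, -0.041, 0.013]
contact_force: [0.1, 1.5, 2.8]
grip_width: 0.0138
```

Emit:
{"api": "jog_arm", "payload": {
  "rows": [
    [0.0,0,0,-5,0],
    [0.0,0,0,-15,0],
    [0.0,0,0,-25,0],
    [0.0,0,0,-25,0],
    [0.0,0,0,-15,0],
    [0.0,0,0,-5,0],
    [0.0,0,0,0,0]
  ],
  "grip_force": 60
}}

```text
t: 10.4
ee_pos: [0.4783, -0.0077, 0.0866]
tcp_rot: [0.003, 0.999, -0.041, 0.013]
contact_force: [0.0, 0.2, -0.7]
grip_width: 0.0129
```

```bash
python3 go.py 400 -100 90 -4.8;python3 snap.py w5 wrist
```

```text
t 10.4 pos [478.3  -7.7  86.6] yaw -4.7 tilt 1.52 F [ 0.   0.2 -0.7] w 12.9 j [-0.08  0.55  0.07  2.08 -0.06  0.49 -1.63]
twist first 0.1 then tool shift [-70.2  98.6  -4.7] | unrotated [-70.3  98.5  -4.7] dist 121.0
```

View pics/w5.png

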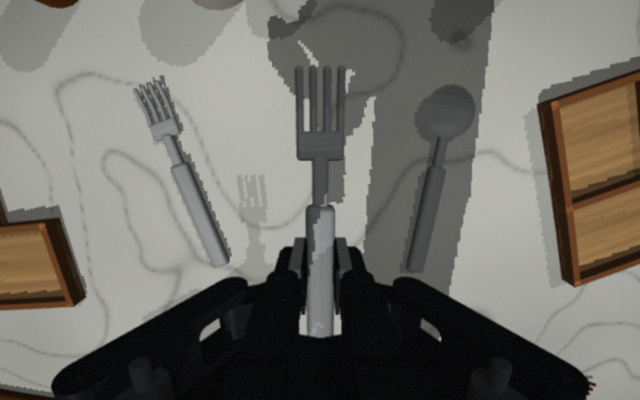

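Emit:
{"api": "jog_arm", "payload": {
  "rows": [
    [0.0,0,0,0,8],
    [0.0,0,0,0,9.2],
    [0.0,0,0,0,9.2],
    [0.0,0,0,0,9.2],
    [0.0,0,0,0,9.2],
    [0.0,0,0,0,9.2],
    [0.0,0,0,0,8],
    [0.0,0,0,0,5],
    [0.0,0,0,0,3],
    [0.0,0,0,0,0]
  ]
}}

```text
t: 11.7
ee_pos: [0.4722, -0.0075, 0.0786]
tcp_rot: [0.002, 0.782, -0.623, 0.006]
contact_force: [0.0, -0.4, -0.6]
grip_width: 0.0129
```

```bash
python3 go.py 447.4 -308 70 -75.1
```

```text
t 11.7 pos [472.2  -7.5  78.6] yaw -77.0 tilt 0.67 F [ 0.  -0.4 -0.6] w 12.9 j [-0.32  0.6   0.42  2.09 -0.45  0.53 -2.49]
twist first -1.9 then tool shift [283.9 101.2  11.3] | unrotated [287.1  91.7  11.4] dist 302.0
```

Emit:
{"api": "jog_arm", "payload": {
  "rows": [
    [0.0,14,5,0,-1.9],
    [0.0,28,10,0,0],
    [0.0,40,14,0,0],
    [0.0,40,14,0,0],
    [0.0,40,14,0,0],
    [0.0,40,14,0,0],
    [0.0,40,14,0,0],
    [0.0,28,10,0,0],
    [0.0,12,4,0,0],
    [0.0,0,0,0,0],
    [0.0,0,0,0,0]
  ]
}}

```text
t: 13.08
ee_pos: [0.449, -0.31, 0.0756]
tcp_rot: [0.003, 0.798, -0.602, 0.0]
contact_force: [-0.9, -0.2, -0.2]
grip_width: 0.013
```

```bash
python3 go.py 447.4 -308 30 -75.1
```

```text
t 13.07 pos [ 449.  -310.    75.6] yaw -74.1 tilt 0.29 F [-0.9 -0.2 -0.2] w 13.0 j [ 0.34  0.67  0.35  1.89 -0.36  0.64 -1.96]
twist first 1.0 then tool shift [-2.5  0.8 45.6] | unrotated [-2.5  0.8 45.6] dist 46.0
```

Emit:
{"api": "jog_arm", "payload": {
  "rows": [
    [0.0,-1,0.4,10,1],
    [0.0,-1,0.4,20,0],
    [0.0,0,0,20,0],
    [0.0,0,0,12,0],
    [0.0,0,0,5,0],
    [0.0,0,0,0,0]
  ]
}}

```text
t: 13.82
ee_pos: [0.4494, -0.3009, 0.0047]
tcp_rot: [0.001, 0.795, -0.606, -0.002]
contact_force: [-1.2, -1.0, -0.3]
grip_width: 0.0129
```

```bash
python3 go.py 447.4 -308 -2 -75.1; python3 snap.py w6 wrist
```

```text
t 13.82 pos [ 449.4 -300.9    4.7] yaw -74.7 tilt 0.2 F [-1.2 -1.  -0.3] w 12.9 j [ 0.37  0.78  0.28  1.94 -0.42  0.49 -1.92]
twist first 0.4 then tool shift [6.4 3.7 6.7] | unrotated [6.4 3.8 6.7] dist 10.0
```

View pics/w6.png

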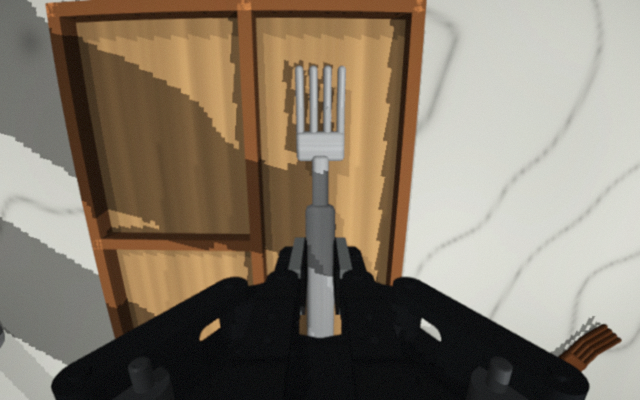

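Emit:
{"api": "jog_arm", "payload": {
  "rows": [
    [0.0,3,2,0,0],
    [0.0,3,2,0,0],
    [0.0,0,0,3,0],
    [0.0,0,0,2,0],
    [0.0,0,0,0,0]
  ]
}}

```text
t: 14.5
ee_pos: [0.4478, -0.3096, 0.0013]
tcp_rot: [0.001, 0.795, -0.607, 0.0]
contact_force: [-0.3, 0.3, -0.8]
grip_width: 0.0128
```

```bash
python3 go.py 447.4 -308 -2 -75.1
```

```text
t 14.5 pos [ 447.8 -309.6    1.3] yaw -74.7 tilt 0.09 F [-0.3  0.3 -0.8] w 12.8 j [ 0.39  0.79  0.27  1.93 -0.42  0.48 -1.91]
twist first 0.4 then tool shift [-1.6  0.   3.3] | unrotated [-1.6 -0.   3.3] dist 4.0
```

Emit:
{"api": "jog_arm", "payload": {
  "rows": [
    [0.0,0,0,1.5,0],
    [0.0,0,0,1,0],
    [0.0,0,0,1,0],
    [0.0,0,0,0,0]
  ]
}}

```text
t: 15.0
ee_pos: [0.4479, -0.3094, -0.0019]
tcp_rot: [0.0, 0.795, -0.607, 0.0]
contact_force: [-1.9, 0.3, 1.6]
grip_width: 0.0133
```

Emit:
{"api": "jog_arm", "payload": {
  "rows": [
    [0.0,0,0,0.7,0],
    [0.22,0,0,0,0],
    [0.32,0,0,0,0],
    [0.32,0,0,-4,0],
    [0.32,0,0,-15,0],
    [0.32,0,0,-30,0],
    [0.32,0,0,-30,0],
    [0.32,0,0,-25,0],
    [0.32,0,0,-10,0],
    [0.32,0,0,0,0]
  ]
}}

```text
t: 16.25
ee_pos: [0.4484, -0.3096, 0.1187]
tcp_rot: [0.0, 0.795, -0.607, 0.002]
contact_force: [0.0, 0.2, 0.6]
grip_width: 0.0273
```

```bash
python3 go.py 496 98.7 100 12.8; python3 snap.py w7 wrist
```

```text
t 16.25 pos [ 448.4 -309.6  118.7] yaw -74.7 tilt 0.23 F [0.  0.2 0.6] w 27.3 j [ 0.31  0.61  0.39  1.86 -0.33  0.73 -1.99]
twist first -87.5 then tool shift [ 136.8 -387.6   19.9] | unrotated [-381.4 -153.5   17.6] dist 411.0
```

View pics/w7.png

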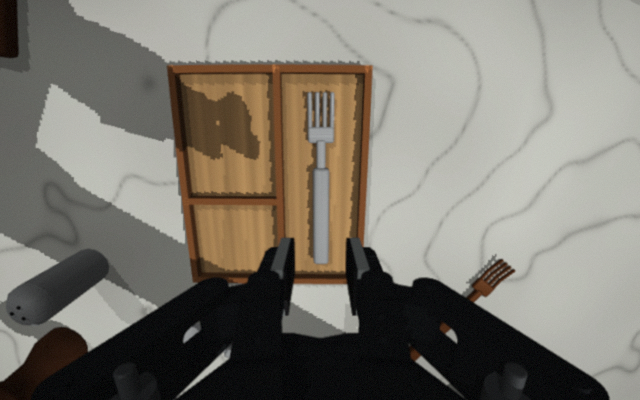

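Emit:
{"api": "jog_arm", "payload": {
  "rows": [
    [0.4,0,0,0,-8],
    [0.4,0,0,0,-9.5],
    [0.4,0,0,0,-9.5],
    [0.4,0,0,0,-9.5],
    [0.4,0,0,0,-9.5],
    [0.4,0,0,0,-9.5],
    [0.4,0,0,0,-9.5],
    [0.4,0,0,0,-9],
    [0.4,0,0,0,-7],
    [0.4,0,0,0,-4],
    [0.4,0,0,0,-2],
    [0.4,0,0,0,0]
  ]
}}

```text
t: 17.8
ee_pos: [0.4393, -0.3033, 0.1033]
tcp_rot: [-0.01, 0.991, 0.132, -0.011]
contact_force: [0.1, -0.2, -0.7]
grip_width: 0.0338
```

```bash
python3 go.py 496 98.7 90 12.8
```

```text
t 17.8 pos [ 439.3 -303.3  103.3] yaw 15.2 tilt 1.66 F [ 0.1 -0.2 -0.7] w 33.8 j [ 0.61  0.6  -0.07  1.87  0.06  0.7  -0.8 ]
twist first 2.4 then tool shift [ 144.6 -379.1   19.1] | unrotated [ 160.1 -372.8   18.6] dist 406.0
```

Emit:
{"api": "jog_arm", "payload": {
  "rows": [
    [0.4,7,-19,0,2.4],
    [0.4,14,-36,0,0],
    [0.4,15.3,-40,0,0],
    [0.4,15.3,-40,0,0],
    [0.4,15.3,-40,0,0],
    [0.4,15.3,-40,0,0],
    [0.4,15.3,-40,0,0],
    [0.4,15.3,-40,0,0],
    [0.4,15.3,-40,0,0],
    [0.4,11,-28,0,0],
    [0.4,4,-10,0,0],
    [0.4,0,0,0,0],
    [0.4,0,0,0,0]
  ]
}}

```text
t: 19.42
ee_pos: [0.5005, 0.1008, 0.1053]
tcp_rot: [-0.008, 0.995, 0.103, -0.012]
contact_force: [0.1, 0.0, -0.7]
grip_width: 0.034
```

```bash
python3 go.py 496 98.7 30 12.8; python3 - <<'E'
from snap import *
im,W=wrist("w8")
# handle pts: z 5..14mm, near fork
w=W.reshape(-1,3)*1000
m=(w[:,2]>5.5)&(w[:,2]<14)&(abs(w[:,0]-495)<75)&(abs(w[:,1]-100)<45)
q=w[m]; print(len(q)); vx,vy,x0,y0=cv2.fitLine(q[:,:2].astype(np.float32),cv2.DIST_HUBER,0,.01,.01).ravel(); print(np.degrees(np.arctan2(vy,vx)),x0,y0,q.min(0),q.max(0), y0+(496-x0)*vy/vx)
E
```

```text
t 19.43 pos [500.5 100.8 105.3] yaw 11.9 tilt 1.66 F [ 0.1  0.  -0.7] w 34.0 j [-0.22  0.57 -0.02  1.94 -0.02  0.66 -1.58]
twist first -0.9 then tool shift [-3.2  2.5 75.4] | unrotated [-3.2  2.5 75.4] dist 75.0
2153
12.801477 497.64075 98.70767 [431.55877341  77.43536101   5.50060543] [569.66313829 123.38591459  11.59468503] 98.33486
```

View pics/w8.png

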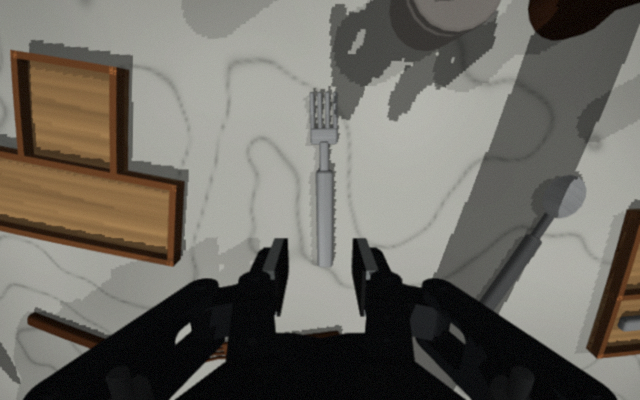

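Emit:
{"api": "jog_arm", "payload": {
  "rows": [
    [0.4,-1.5,1.3,12,-0.9],
    [0.4,-1.5,1.2,22,0],
    [0.4,0,0,25,0],
    [0.4,0,0,20,0],
    [0.4,0,0,10,0],
    [0.4,0,0,4,0],
    [0.4,0,0,0,0]
  ]
}}

```text
t: 20.35
ee_pos: [0.4949, 0.091, 0.0075]
tcp_rot: [-0.007, 0.994, 0.107, -0.013]
contact_force: [0.3, 0.8, 0.8]
grip_width: 0.0338
```

```bash
python3 go.py 496 98.5 -8 12.8
```

```text
t 20.35 pos [494.9  91.    7.5] yaw 12.3 tilt 1.65 F [0.3 0.8 0.8] w 33.8 j [-0.2   0.73 -0.02  2.02 -0.01  0.42 -1.57]
twist first -0.5 then tool shift [ 3.1 -6.8 15.5] | unrotated [ 3.  -6.8 15.5] dist 17.0
```

Emit:
{"api": "jog_arm", "payload": {
  "rows": [
    [0.4,1.5,-3.4,0,-0.5],
    [0.4,1.5,-3.4,0,0],
    [0.4,0,0,6,0],
    [0.4,0,0,5,0],
    [0.4,0,0,3,0],
    [0.4,0,0,0,0]
  ]
}}

```text
t: 21.1
ee_pos: [0.4973, 0.0996, -0.006]
tcp_rot: [-0.007, 0.994, 0.112, -0.011]
contact_force: [-0.2, 0.5, 0.2]
grip_width: 0.0341
```

```bash
python3 go.py 496 98.5 -8 12.8
```

```text
t 21.1 pos [497.3  99.6  -6. ] yaw 12.9 tilt 1.49 F [-0.2  0.5  0.2] w 34.1 j [-0.22  0.76 -0.02  2.01 -0.01  0.39 -1.57]
twist first 0.1 then tool shift [-1.5  0.9  2. ] | unrotated [-1.5  0.9  2. ] dist 3.0
```

Emit:
{"api": "jog_arm", "payload": {
  "rows": [
    [0.4,0,1,2.5,0],
    [0.0,0,0,0,0],
    [0.0,0,0,0,0],
    [0.0,0,0,0,0],
    [0.0,0,0,0,0],
    [0.0,0,0,-5,0],
    [0.0,0,0,-15,0],
    [0.0,0,0,-25,0],
    [0.0,0,0,-25,0],
    [0.0,0,0,-15,0],
    [0.0,0,0,-5,0],
    [0.0,0,0,0,0]
  ]
}}

```text
t: 22.6
ee_pos: [0.5, 0.0974, 0.0884]
tcp_rot: [-0.007, 0.994, 0.112, -0.009]
contact_force: [0.5, -0.1, -1.0]
grip_width: 0.0126
```

```bash
python3 go.py 445 315 80 90.7
```

```text
t 22.6 pos [500.   97.4  88.4] yaw 12.8 tilt 1.34 F [ 0.5 -0.1 -1. ] w 12.6 j [-0.21  0.59 -0.02  1.96 -0.01  0.61 -1.57]
twist first -77.9 then tool shift [218.4 -52.3   5.6] | unrotated [  -5.1 -224.2   12.1] dist 225.0
```

Emit:
{"api": "jog_arm", "payload": {
  "rows": [
    [0.0,0,0,0,-6],
    [0.0,0,0,0,-9],
    [0.0,0,0,0,-9],
    [0.0,0,0,0,-9],
    [0.0,0,0,0,-9],
    [0.0,0,0,0,-9],
    [0.0,0,0,0,-9],
    [0.0,0,0,0,-8],
    [0.0,0,0,0,-5.5],
    [0.0,0,0,0,-3],
    [0.0,0,0,0,-1.5],
    [0.0,0,0,0,0]
  ]
}}

```text
t: 24.1
ee_pos: [0.4931, 0.0952, 0.0804]
tcp_rot: [-0.017, 0.685, 0.728, -0.01]
contact_force: [-0.0, 0.9, -1.0]
grip_width: 0.0129
```

```bash
python3 go.py 446 315.5 80 90.7
```

```text
t 24.1 pos [493.1  95.2  80.4] yaw 93.4 tilt 2.31 F [-0.   0.9 -1. ] w 12.9 j [ 0.06  0.64 -0.43  1.96  0.38  0.66 -0.55]
twist first 2.7 then tool shift [220.8 -44.2   4.5] | unrotated [222.7 -33.7   4.1] dist 225.0
```

Emit:
{"api": "jog_arm", "payload": {
  "rows": [
    [0.0,10,-2,0,2.7],
    [0.0,22,-4.5,0,0],
    [0.0,32,-6.4,0,0],
    [0.0,32,-6.4,0,0],
    [0.0,32,-6.4,0,0],
    [0.0,32,-6.4,0,0],
    [0.0,30,-6,0,0],
    [0.0,20,-4,0,0],
    [0.0,10,-2,0,0],
    [0.0,0,0,0,0],
    [0.0,0,0,0,0]
  ]
}}

```text
t: 25.48
ee_pos: [0.4455, 0.3187, 0.0817]
tcp_rot: [-0.016, 0.706, 0.707, -0.013]
contact_force: [0.1, 0.2, -0.2]
grip_width: 0.0132
```

```bash
python3 go.py 446 315.5 20 90.7
```

```text
t 25.48 pos [445.5 318.7  81.7] yaw 90.1 tilt 2.42 F [ 0.1  0.2 -0.2] w 13.2 j [-0.4   0.68 -0.38  1.84  0.32  0.72 -0.95]
twist first -0.6 then tool shift [-3.4  3.1 61.6] | unrotated [-3.4  3.1 61.6] dist 62.0
```

Emit:
{"api": "jog_arm", "payload": {
  "rows": [
    [0.0,-1,1,8,-0.6],
    [0.0,-1,1,15,0],
    [0.0,-1,1,18,0],
    [0.0,0,0,15,0],
    [0.0,0,0,8,0],
    [0.0,0,0,3,0],
    [0.0,0,0,0,0]
  ]
}}

```text
t: 26.35
ee_pos: [0.4467, 0.3114, 0.0089]
tcp_rot: [-0.016, 0.704, 0.709, -0.015]
contact_force: [0.8, 0.5, -0.6]
grip_width: 0.0135
```

```bash
python3 go.py 446 315.5 -1 90.7; python3 snap.py w9 wrist
```

```text
t 26.35 pos [446.7 311.4   8.9] yaw 90.4 tilt 2.5 F [ 0.8  0.5 -0.6] w 13.5 j [-0.43  0.79 -0.32  1.88  0.38  0.57 -0.99]
twist first -0.3 then tool shift [ 4.1 -0.2  9.9] | unrotated [ 4.1 -0.2  9.9] dist 11.0
```

View pics/w9.png

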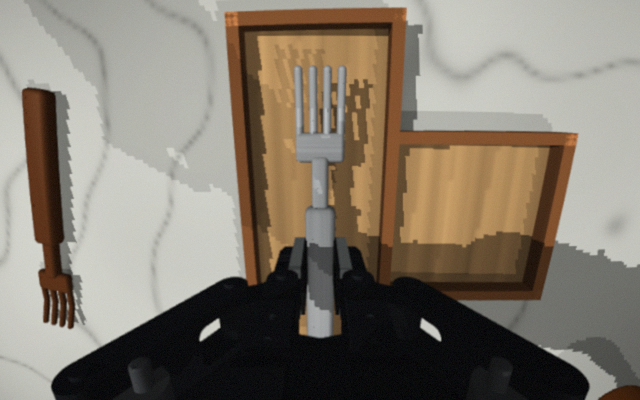

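Fork (x≈320 px) is centred in the lane (250–385 px). Lower it.

Emit:
{"api": "jog_arm", "payload": {
  "rows": [
    [0.0,2,0,0,0],
    [0.0,2,0,3,0],
    [0.0,0,0,3,0],
    [0.0,0,0,2,0],
    [0.0,0,0,1,0],
    [0.0,0,0,0,0]
  ]
}}

```text
t: 27.15
ee_pos: [0.447, 0.3166, 0.0007]
tcp_rot: [-0.015, 0.704, 0.71, -0.014]
contact_force: [0.2, -0.1, -0.6]
grip_width: 0.013
```

```bash
python3 go.py 446 315.5 -2 90.7
```

```text
t 27.15 pos [447.  316.6   0.7] yaw 90.4 tilt 2.36 F [ 0.2 -0.1 -0.6] w 13.0 j [-0.44  0.8  -0.32  1.88  0.38  0.55 -1.  ]
twist first -0.3 then tool shift [-1.1 -0.9  2.7] | unrotated [-1.1 -0.9  2.7] dist 3.0
```

Emit:
{"api": "jog_arm", "payload": {
  "rows": [
    [0.0,0,0,1.2,0],
    [0.0,0,0,1,0],
    [0.0,0,0,0.8,0],
    [0.0,0,0,0,0]
  ]
}}

```text
t: 27.65
ee_pos: [0.4472, 0.3167, -0.0016]
tcp_rot: [-0.015, 0.704, 0.709, -0.013]
contact_force: [-0.0, -0.6, 2.4]
grip_width: 0.013
```

Emit:
{"api": "jog_arm", "payload": {
  "rows": [
    [0.2,0,0,0,0],
    [0.32,0,0,0,0],
    [0.32,0,0,-4,0],
    [0.32,0,0,-12,0],
    [0.32,0,0,-25,0],
    [0.32,0,0,-30,0],
    [0.32,0,0,-30,0],
    [0.32,0,0,-20,0],
    [0.32,0,0,-8,0],
    [0.32,0,0,0,0]
  ]
}}

```text
t: 28.9
ee_pos: [0.4529, 0.3166, 0.135]
tcp_rot: [-0.015, 0.704, 0.71, -0.012]
contact_force: [-0.4, 0.3, -0.2]
grip_width: 0.0272
```

```bash
python3 go.py 676.5 175 125 90; python3 snap.py w10 wrist; python3 - <<'E'
from fit import *
W=np.load("Ww.npy"); w=W.reshape(-1,3)*1000
m=(w[:,2]>8.5)&(w[:,2]<20)&(abs(w[:,0]-446)<26)&(abs(w[:,1]-350)<80)
q=w[m]; print(len(q), q.min(0).round(),q.max(0).round()); print(cv2.fitLine(q[:,:2].astype(np.float32),cv2.DIST_HUBER,0,.01,.01).ravel())
E
```

```text
t 28.9 pos [452.9 316.6 135. ] yaw 90.4 tilt 2.19 F [-0.4  0.3 -0.2] w 27.2 j [-0.37  0.61 -0.42  1.78  0.28  0.84 -0.91]
twist first 0.4 then tool shift [-141.6  223.8    0.8] | unrotated [-143.3  222.8    0.8] dist 265.0
2728 [420. 270.   9.] [472. 430.  18.]
[ 8.1355432e-03 -9.9996692e-01  4.4642014e+02  3.4722647e+02]
```

View pics/w10.png

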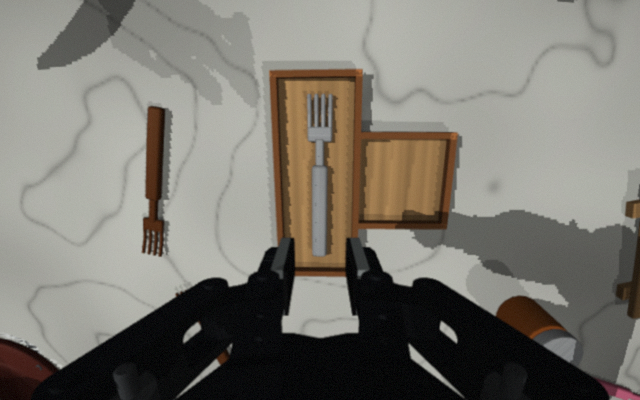

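Emit:
{"api": "jog_arm", "payload": {
  "rows": [
    [0.6,-6,10,0,0.4],
    [1.0,-14,22,0,0],
    [1.0,-20,31,0,0],
    [1.0,-20,31,0,0],
    [1.0,-20,31,0,0],
    [1.0,-20,31,0,0],
    [1.0,-20,31,0,0],
    [1.0,-14,22,0,0],
    [1.0,-6,10,0,0],
    [1.0,-2,4,0,0],
    [1.0,0,0,0,0],
    [1.0,0,0,0,0]
  ]
}}

```text
t: 30.45
ee_pos: [0.6803, 0.1628, 0.1111]
tcp_rot: [-0.018, 0.707, 0.706, -0.023]
contact_force: [-0.0, 0.3, 0.6]
grip_width: 0.0854
```

```bash
python3 go.py 676.5 175 60 90; python3 snap.py w11 wrist
```

```text
t 30.45 pos [680.3 162.8 111.1] yaw 89.9 tilt 3.31 F [-0.   0.3  0.6] w 85.4 j [-0.07  0.86 -0.4   1.31  0.32  1.1  -0.5 ]
twist first -0.1 then tool shift [12.5 -0.8 51.2] | unrotated [12.5 -0.9 51.2] dist 53.0
```

View pics/w11.png

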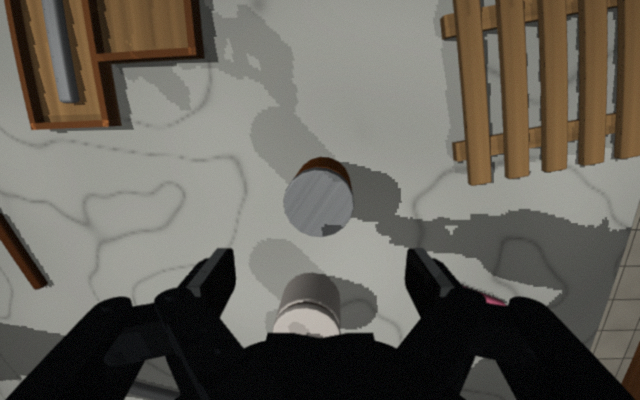

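Emit:
{"api": "jog_arm", "payload": {
  "rows": [
    [1.0,6,0,0,0],
    [1.0,6,0,10,0],
    [1.0,0,0,18,0],
    [1.0,0,0,12,0],
    [1.0,0,0,5,0],
    [1.0,0,0,0,0]
  ]
}}

```text
t: 31.25
ee_pos: [0.6755, 0.177, 0.0622]
tcp_rot: [-0.019, 0.706, 0.707, -0.024]
contact_force: [-0.8, 0.6, 0.7]
grip_width: 0.0851
```

```bash
python3 go.py 676.5 175 14 90
```

```text
t 31.25 pos [675.5 177.   62.2] yaw 90.1 tilt 3.46 F [-0.8  0.6  0.7] w 85.1 j [-0.09  0.91 -0.38  1.35  0.34  1.01 -0.54]
twist first 0.1 then tool shift [-1.7  3.8 48.1] | unrotated [-1.7  3.8 48.1] dist 48.0
```

Emit:
{"api": "jog_arm", "payload": {
  "rows": [
    [1.0,-0.8,1.5,10,0],
    [1.0,-0.8,1.5,16,0],
    [1.0,0,0.8,14,0],
    [1.0,0,0,6,0],
    [1.0,0,0,2,0],
    [1.0,0,0,0,0]
  ]
}}

```text
t: 32.0
ee_pos: [0.6771, 0.1745, 0.0107]
tcp_rot: [-0.019, 0.706, 0.707, -0.023]
contact_force: [0.7, 0.2, -1.2]
grip_width: 0.0853
```

```bash
python3 go.py 676.5 175 14 90
```

```text
t 32.0 pos [677.1 174.5  10.7] yaw 90.1 tilt 3.42 F [ 0.7  0.2 -1.2] w 85.3 j [-0.1   0.97 -0.37  1.37  0.36  0.93 -0.55]
twist first 0.1 then tool shift [ 0.5 -0.8 -3.2] | unrotated [ 0.5 -0.8 -3.2] dist 3.0
```

Emit:
{"api": "jog_arm", "payload": {
  "rows": [
    [0.3,0,0,-2,0],
    [0.3,0,0,0,0],
    [0.3,0,0,0,0],
    [0.3,0,0,0,0],
    [0.3,0,0,-4,0],
    [0.3,0,0,-12,0],
    [0.3,0,0,-20,0],
    [0.3,0,0,-20,0],
    [0.3,0,0,-10,0],
    [0.3,0,0,-3,0],
    [0.3,0,0,0,0]
  ],
  "grip_force": 50
}}

```text
t: 33.38
ee_pos: [0.6821, 0.1752, 0.0884]
tcp_rot: [-0.018, 0.706, 0.707, -0.022]
contact_force: [0.6, -0.5, -2.2]
grip_width: 0.0488
```

```bash
python3 go.py 527.7 330.3 75 90; python3 snap.py w12 wrist;python3 - <<'E'
from snap import *
im,W=fixed("scene","s12"); cv2.imwrite("pics/s12c.png",cv2.resize(cv2.imread("pics/s12.png")[150:310,230:400],None,fx=3.5,fy=3.5,interpolation=cv2.INTER_CUBIC))
E
```

```text
t 33.38 pos [682.1 175.2  88.4] yaw 90.1 tilt 3.27 F [ 0.6 -0.5 -2.2] w 48.8 j [-0.09  0.89 -0.39  1.31  0.33  1.06 -0.52]
twist first 0.1 then tool shift [ 155.2 -153.4   21.3] | unrotated [ 155.3 -153.2   21.3] dist 219.0
```

View pics/s12c.png

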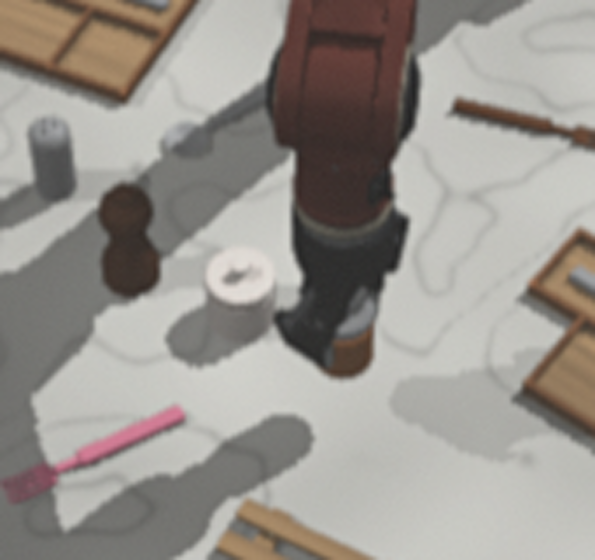

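Emit:
{"api": "jog_arm", "payload": {
  "rows": [
    [0.3,8,-8,0,0],
    [0.3,16,-16,0,0],
    [0.3,22,-22,0,0],
    [0.3,22,-22,0,0],
    [0.3,22,-22,0,0],
    [0.3,22,-22,0,0],
    [0.3,20,-20,0,0],
    [0.3,12,-12,0,0],
    [0.3,7,-7,0,0],
    [0.3,2,-2,0,0],
    [0.3,0,0,0,0]
  ]
}}

```text
t: 34.85
ee_pos: [0.5168, 0.3345, 0.0915]
tcp_rot: [-0.021, 0.706, 0.708, -0.027]
contact_force: [1.1, -0.5, -2.7]
grip_width: 0.0488
```

```bash
python3 go.py 528 330 50 90; python3 snap.py w13 wrist
```

```text
t 34.85 pos [516.8 334.5  91.5] yaw 90.2 tilt 3.96 F [ 1.1 -0.5 -2.7] w 48.8 j [-0.37  0.76 -0.39  1.6   0.3   0.9  -0.86]
twist first 0.2 then tool shift [-4.2 14.1 40.7] | unrotated [-4.2 14.1 40.7] dist 43.0
```

View pics/w13.png

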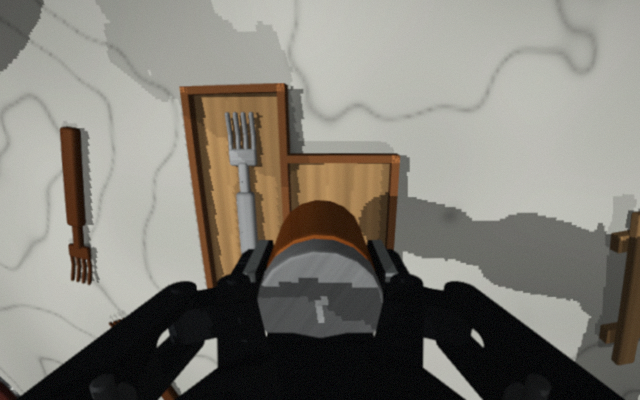

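```bash
sed -i 's/"tilt",tilt.round(2)/"tilt",tilt.round(2),"zvec",M[:2,2].round(3)/' go.py; python3 go.py 528 330 30 90
```

```text
t 34.9 pos [517.  334.3  91.5] yaw 90.2 tilt 3.95 zvec [-0.068 -0.009] F [-0.5 -0.2 -1.8] w 48.9 j [-0.37  0.76 -0.39  1.6   0.3   0.9  -0.86]
twist first 0.2 then tool shift [-3.8 15.2 60.7] | unrotated [-3.8 15.2 60.7] dist 63.0
```

Emit:
{"api": "jog_arm", "payload": {
  "rows": [
    [0.3,-2,7,0,0],
    [0.3,-2,7,5,0],
    [0.3,0,0,12,0],
    [0.3,0,0,15,0],
    [0.3,0,0,12,0],
    [0.3,0,0,5,0],
    [0.3,0,0,0,0]
  ]
}}

```text
t: 35.78
ee_pos: [0.5296, 0.3263, 0.0362]
tcp_rot: [-0.021, 0.707, 0.706, -0.029]
contact_force: [-0.1, 0.6, -1.8]
grip_width: 0.0489
```

```bash
python3 go.py 528 330 20 90
```

```text
t 35.77 pos [529.6 326.3  36.2] yaw 89.9 tilt 4.07 zvec [-0.07  -0.011] F [-0.1  0.6 -1.8] w 48.9 j [-0.36  0.84 -0.37  1.61  0.33  0.82 -0.86]
twist first -0.1 then tool shift [ 3.8 -0.5 16.2] | unrotated [ 3.8 -0.5 16.2] dist 17.0
```

Emit:
{"api": "jog_arm", "payload": {
  "rows": [
    [0.3,2,0,0,0],
    [0.3,1.5,0,5,0],
    [0.3,0,0,5,0],
    [0.3,0,0,3,0],
    [0.3,0,0,0,0]
  ]
}}

```text
t: 36.4
ee_pos: [0.5292, 0.331, 0.0236]
tcp_rot: [-0.021, 0.707, 0.706, -0.028]
contact_force: [0.6, -0.5, -1.9]
grip_width: 0.0491
```

```bash
python3 go.py 528 330 20 90
```

```text
t 36.4 pos [529.2 331.   23.6] yaw 90.0 tilt 3.94 zvec [-0.068 -0.01 ] F [ 0.6 -0.5 -1.9] w 49.1 j [-0.37  0.86 -0.36  1.61  0.34  0.79 -0.87]
twist first -0.0 then tool shift [-0.9 -1.   3.6] | unrotated [-0.9 -1.   3.6] dist 4.0
```

Emit:
{"api": "jog_arm", "payload": {
  "rows": [
    [0.3,0,0,1.5,0],
    [0.3,0,0,1,0],
    [0.3,0,0,1,0],
    [0.3,0,0,0,0]
  ]
}}

```text
t: 36.9
ee_pos: [0.5294, 0.331, 0.0205]
tcp_rot: [-0.02, 0.707, 0.706, -0.027]
contact_force: [-0.5, -0.4, -1.2]
grip_width: 0.049
```

Emit:
{"api": "jog_arm", "payload": {
  "rows": [
    [0.3,0,0,1,0],
    [0.3,0,0,1,0],
    [0.3,0,0,0,0]
  ]
}}

```text
t: 37.28
ee_pos: [0.5294, 0.331, 0.0204]
tcp_rot: [-0.02, 0.707, 0.706, -0.027]
contact_force: [0.2, -0.5, -0.6]
grip_width: 0.0491
```

Emit:
{"api": "jog_arm", "payload": {
  "rows": [
    [0.3,0,0,1.5,0],
    [0.3,0,0,1.5,0],
    [0.3,0,0,0,0]
  ]
}}

```text
t: 37.65
ee_pos: [0.5294, 0.3311, 0.0204]
tcp_rot: [-0.02, 0.707, 0.706, -0.027]
contact_force: [0.3, -1.1, -1.8]
grip_width: 0.0492
```

Emit:
{"api": "jog_arm", "payload": {
  "rows": [
    [0.3,0,0,3,0],
    [0.3,0,0,3,0]
  ]
}}

```text
t: 37.9
ee_pos: [0.5294, 0.3313, 0.02]
tcp_rot: [-0.019, 0.708, 0.706, -0.026]
contact_force: [-5.3, -4.2, 19.7]
grip_width: 0.0491
```

```bash
python3 go.py 528 330 20 90; python3 - <<'E'
from snap import *
im,W=fixed("scene","s14"); cv2.imwrite("pics/s14c.png",cv2.resize(cv2.imread("pics/s14.png")[180:310,330:480],None,fx=4,fy=4,interpolation=cv2.INTER_CUBIC))
E
```

```text
t 37.9 pos [529.4 331.3  20. ] yaw 89.9 tilt 3.7 zvec [-0.064 -0.011] F [-5.3 -4.2 19.7] w 49.1 j [-0.38  0.86 -0.35  1.62  0.34  0.78 -0.88]
twist first -0.1 then tool shift [-1.3 -1.4  0.1] | unrotated [-1.3 -1.4  0.1] dist 2.0
```

View pics/s14c.png

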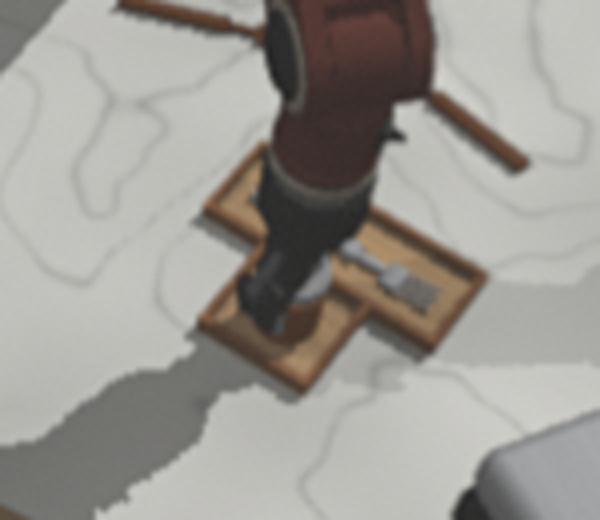

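Emit:
{"api": "jog_arm", "payload": {
  "rows": [
    [0.3,0,0,0,0],
    [0.3,0,0,0,0],
    [0.65,0,0,0,0],
    [0.75,0,0,0,0],
    [0.85,0,0,0,0],
    [0.85,0,0,0,0]
  ]
}}

```text
t: 38.7
ee_pos: [0.5299, 0.3321, 0.0189]
tcp_rot: [-0.019, 0.708, 0.706, -0.025]
contact_force: [0.6, 0.3, -0.2]
grip_width: 0.0728
```

```bash
python3 go.py 665 53.5 110 90; python3 snap.py w15 wrist
```

```text
t 38.7 pos [529.9 332.1  18.9] yaw 89.9 tilt 3.63 zvec [-0.063 -0.009] F [ 0.6  0.3 -0.2] w 72.8 j [-0.38  0.87 -0.35  1.62  0.34  0.78 -0.88]
twist first -0.1 then tool shift [-279.5  129.3  -96.8] | unrotated [-279.2  129.8  -96.8] dist 323.0
```

View pics/w15.png

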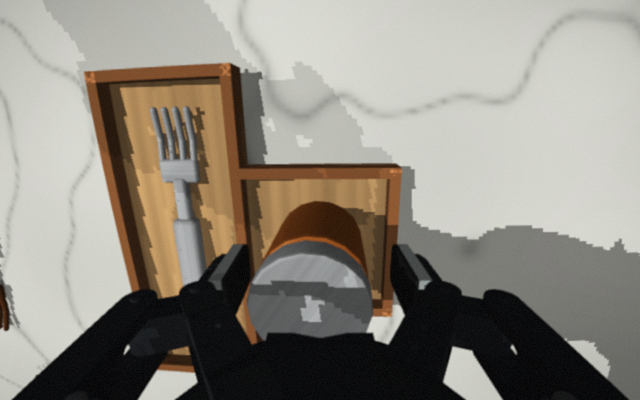

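Emit:
{"api": "jog_arm", "payload": {
  "rows": [
    [0.9,0,0,-5,0],
    [0.9,0,-0.8,-14,0],
    [0.9,0,-1.4,-22,0],
    [0.9,0,-1.6,-25,0],
    [0.9,0,0,-22,0],
    [0.9,0,0,-14,0],
    [0.9,0,0,-5,0],
    [0.9,0,0,0,0]
  ]
}}

```text
t: 39.75
ee_pos: [0.5335, 0.3339, 0.1344]
tcp_rot: [-0.018, 0.707, 0.706, -0.023]
contact_force: [-0.2, -0.1, -0.1]
grip_width: 0.0766
```

```bash
python3 go.py 665 53.5 125 90; python3 - <<'E'
from snap import *
im,W=fixed("top","t16"); w=W.reshape(-1,3)*1000
m=(w[:,2]>60)&(abs(w[:,0]-529)<45)&(abs(w[:,1]-331)<45)&(w[:,2]<90)
q=w[m]; print(len(q)); print(np.percentile(q[:,2],[5,50,95]),cv2.minEnclosingCircle(q[:,:2].astype(np.float32)))
cv2.imwrite("pics/t16c.png",cv2.resize(cv2.imread("pics/t16.png")[100:300,130:500],None,fx=2,fy=2,interpolation=cv2.INTER_CUBIC))
E
```

```text
t 39.75 pos [533.5 333.9 134.4] yaw 89.9 tilt 3.42 zvec [-0.059 -0.007] F [-0.2 -0.1 -0.1] w 76.6 j [-0.35  0.73 -0.41  1.53  0.28  1.   -0.83]
twist first -0.1 then tool shift [-280.3  132.     3.5] | unrotated [-280.1  132.4    3.5] dist 310.0
372
[68.42263533 76.45471939 79.27453544] ((529.5994262695312, 330.7961120605469), 24.5889892578125)
```

View pics/t16c.png

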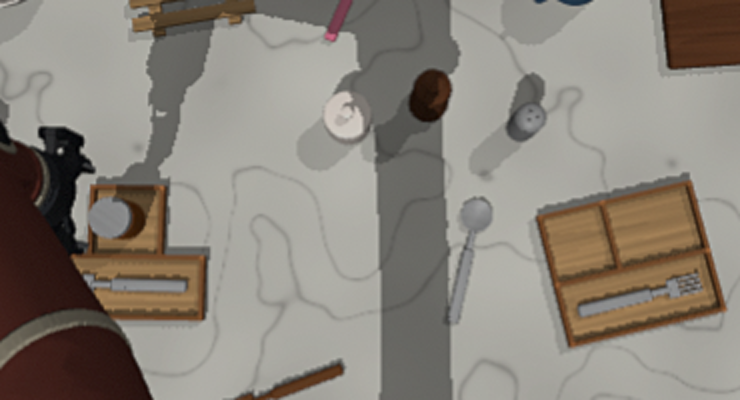

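Emit:
{"api": "jog_arm", "payload": {
  "rows": [
    [1.0,-14,6.5,0,0],
    [1.0,-26,12,0,0],
    [1.0,-32,15,0,0],
    [1.0,-32,15,0,0],
    [1.0,-32,15,0,0],
    [1.0,-32,15,0,0],
    [1.0,-32,15,0,0],
    [1.0,-32,15,0,0],
    [1.0,-24,11,0,0],
    [1.0,-12,5.5,0,0],
    [1.0,-5,2,0,0],
    [1.0,0,0,0,0],
    [1.0,0,0,0,0]
  ]
}}

```text
t: 41.42
ee_pos: [0.6596, 0.0373, 0.1174]
tcp_rot: [-0.021, 0.709, 0.704, -0.035]
contact_force: [0.2, 0.7, 0.2]
grip_width: 0.0854
```

```bash
python3 go.py 665 53.5 70 90; python3 snap.py w17 wrist
```

```text
t 41.42 pos [659.6  37.3 117.4] yaw 89.6 tilt 4.65 zvec [-0.079 -0.019] F [0.2 0.7 0.2] w 85.4 j [ 0.11  0.8  -0.4   1.42  0.33  1.07 -0.36]
twist first -0.4 then tool shift [17.1  9.1 46.5] | unrotated [17.2  9.  46.5] dist 50.0
```

View pics/w17.png

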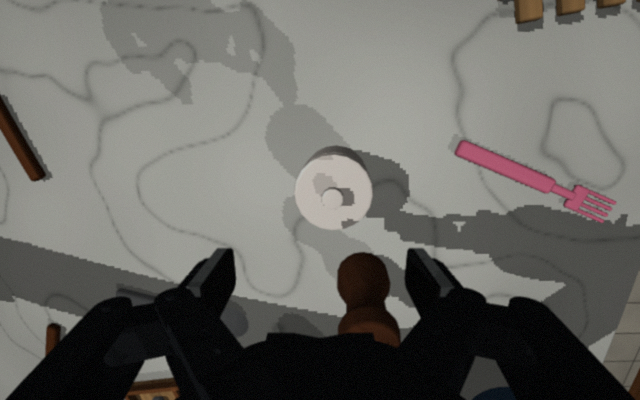

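Emit:
{"api": "jog_arm", "payload": {
  "rows": [
    [1.0,7,2,0,-0.4],
    [1.0,7,2,8,0],
    [1.0,2,0,20,0],
    [1.0,0,0,18,0],
    [1.0,0,0,6,0],
    [1.0,0,0,0,0]
  ]
}}

```text
t: 42.22
ee_pos: [0.6592, 0.0587, 0.0624]
tcp_rot: [-0.022, 0.704, 0.709, -0.034]
contact_force: [0.6, -0.1, -0.1]
grip_width: 0.0854
```

```bash
python3 go.py 662.6 53 10 90
```

```text
t 42.23 pos [659.2  58.7  62.4] yaw 90.4 tilt 4.6 zvec [-0.078 -0.017] F [ 0.6 -0.1 -0.1] w 85.4 j [ 0.08  0.87 -0.38  1.45  0.35  0.97 -0.4 ]
twist first 0.4 then tool shift [-4.9  7.5 52. ] | unrotated [-4.9  7.5 52. ] dist 53.0
```

Emit:
{"api": "jog_arm", "payload": {
  "rows": [
    [1.0,-2,3.5,0,0.4],
    [1.0,-2,3.5,8,0],
    [1.0,0,0,16,0],
    [1.0,0,0,16,0],
    [1.0,0,0,7,0],
    [1.0,0,0,2,0],
    [1.0,0,0,0,0]
  ]
}}

```text
t: 43.1
ee_pos: [0.6633, 0.053, 0.01]
tcp_rot: [-0.021, 0.707, 0.706, -0.033]
contact_force: [-1.0, -0.2, 0.3]
grip_width: 0.0857
```

```bash
python3 go.py 662.6 53 8 90; python3 snap.py w18 wrist
```

```text
t 43.1 pos [663.3  53.   10. ] yaw 89.9 tilt 4.54 zvec [-0.077 -0.017] F [-1.  -0.2  0.3] w 85.7 j [ 0.07  0.93 -0.36  1.47  0.38  0.89 -0.42]
twist first -0.1 then tool shift [ 0.  -0.5  2.1] | unrotated [ 0.  -0.5  2.1] dist 2.0
```

View pics/w18.png

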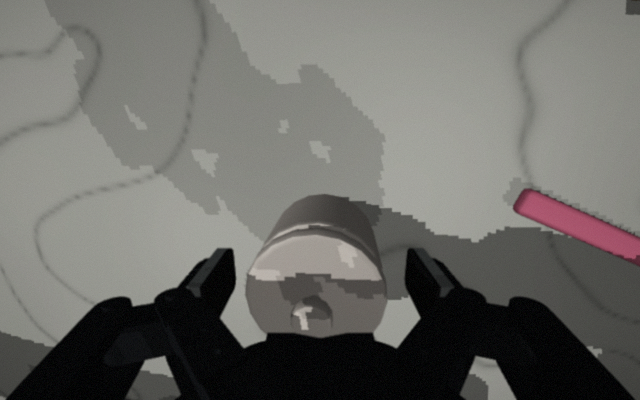

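Emit:
{"api": "jog_arm", "payload": {
  "rows": [
    [1.0,0,0,3,0],
    [0.4,0,0,0,0],
    [0.4,0,0,0,0],
    [0.4,0,0,0,0],
    [0.4,0,0,0,0]
  ],
  "grip_force": 60
}}

```text
t: 43.78
ee_pos: [0.6644, 0.0534, 0.0093]
tcp_rot: [-0.02, 0.707, 0.706, -0.032]
contact_force: [-0.2, 0.4, 0.0]
grip_width: 0.0596
```

Emit:
{"api": "jog_arm", "payload": {
  "rows": [
    [0.4,0,0,-5,0],
    [0.4,0,0,-14,0],
    [0.4,0,0,-25,0],
    [0.4,0,0,-25,0],
    [0.4,0,0,-10,0],
    [0.4,0,0,0,0]
  ]
}}

```text
t: 44.52
ee_pos: [0.6689, 0.0542, 0.0898]
tcp_rot: [-0.022, 0.707, 0.706, -0.034]
contact_force: [0.1, 0.0, -3.1]
grip_width: 0.0594
```

```bash
python3 go.py 541 -342 80 90; python3 snap.py w19 wrist;python3 snap.py s19 scene
```

```text
t 44.52 pos [668.9  54.2  89.8] yaw 89.9 tilt 4.57 zvec [-0.078 -0.017] F [ 0.1  0.  -3.1] w 59.4 j [ 0.08  0.85 -0.39  1.4   0.34  1.04 -0.38]
twist first -0.1 then tool shift [-396.  -126.2   26.5] | unrotated [-396.2 -125.6   26.4] dist 416.0
```

View pics/s19.png

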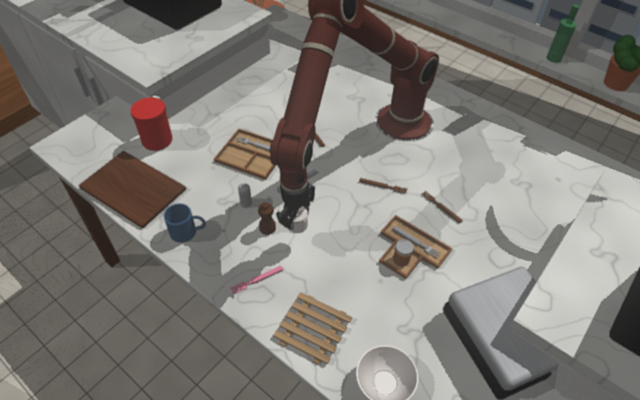

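Emit:
{"api": "jog_arm", "payload": {
  "rows": [
    [0.4,-4,-25,-1,0],
    [0.4,-6,-40,-1,0],
    [0.4,-14,-35,-1,0],
    [0.4,-40,-17,-1,0],
    [0.4,-50,-4,-1,0],
    [0.4,-50,-1,-1,0],
    [0.4,-50,-1,-1,0],
    [0.4,-50,-1,-1,0],
    [0.4,-50,-1,-1,0],
    [0.4,-36,0,-1,0],
    [0.4,-18,0,0,0],
    [0.4,-6,0,0,0],
    [0.4,0,0,0,0],
    [0.4,0,0,0,0]
  ]
}}

```text
t: 46.38
ee_pos: [0.5335, -0.323, 0.1014]
tcp_rot: [-0.034, 0.703, 0.709, -0.039]
contact_force: [0.4, 0.0, -4.0]
grip_width: 0.0598
```

```bash
python3 go.py 541 -341.5 50 90
```

```text
t 46.38 pos [ 533.5 -323.   101.4] yaw 90.5 tilt 5.91 zvec [-0.103 -0.007] F [ 0.4  0.  -4. ] w 59.8 j [ 0.71  0.77 -0.4   1.55  0.39  1.    0.17]
twist first 0.5 then tool shift [-18.2  12.7  50.5] | unrotated [-18.3  12.6  50.5] dist 55.0
```

Emit:
{"api": "jog_arm", "payload": {
  "rows": [
    [0.4,-9,6,0,0.5],
    [0.4,-9,6,8,0],
    [0.4,0,1,16,0],
    [0.4,0,1.5,16,0],
    [0.4,0,1,10,0],
    [0.4,0,0,4,0],
    [0.4,0,0,0,0]
  ]
}}

```text
t: 47.25
ee_pos: [0.5444, -0.3389, 0.0409]
tcp_rot: [-0.036, 0.705, 0.708, -0.039]
contact_force: [-0.6, 0.4, -2.8]
grip_width: 0.0597
```

```bash
python3 go.py 541.5 -341.5 20 90;  python3 snap.py w20 wrist
```

```text
t 47.25 pos [ 544.4 -338.9   40.9] yaw 90.3 tilt 6.03 zvec [-0.105 -0.004] F [-0.6  0.4 -2.8] w 59.7 j [ 0.7   0.87 -0.38  1.53  0.42  0.92  0.16]
twist first 0.3 then tool shift [-2.6 -0.7 21.1] | unrotated [-2.6 -0.7 21.1] dist 21.0
```

View pics/w20.png

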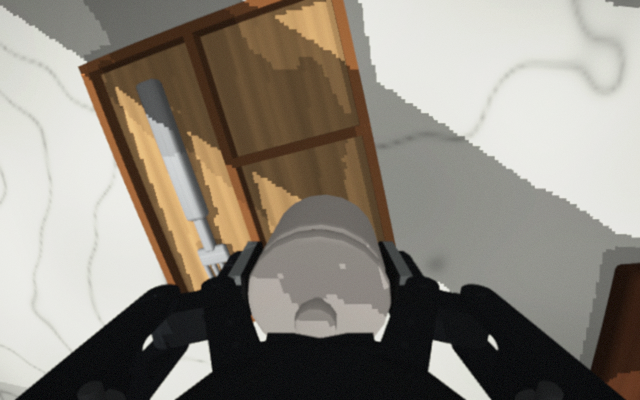

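Emit:
{"api": "jog_arm", "payload": {
  "rows": [
    [0.4,-1.3,0,5,0],
    [0.4,-1.3,0,6,0],
    [0.4,0,0,5,0],
    [0.4,0,0,2,0],
    [0.4,0,0,0,0]
  ]
}}

```text
t: 47.92
ee_pos: [0.5434, -0.3423, 0.0233]
tcp_rot: [-0.034, 0.705, 0.708, -0.038]
contact_force: [-0.7, 0.0, -2.9]
grip_width: 0.0595
```

```bash
python3 go.py 541.5 -341.5 16 90
```

```text
t 47.92 pos [ 543.4 -342.3   23.3] yaw 90.2 tilt 5.88 zvec [-0.102 -0.006] F [-0.7  0.  -2.9] w 59.5 j [ 0.7   0.89 -0.37  1.53  0.43  0.89  0.16]
twist first 0.2 then tool shift [ 0.9 -1.2  7.5] | unrotated [ 0.9 -1.2  7.5] dist 8.0
```

Emit:
{"api": "jog_arm", "payload": {
  "rows": [
    [0.4,0,0,2,0],
    [0.4,0,0,2,0],
    [0.4,0,0,2,0],
    [0.4,0,0,0,0]
  ]
}}

```text
t: 48.42
ee_pos: [0.5431, -0.3423, 0.0173]
tcp_rot: [-0.034, 0.705, 0.708, -0.038]
contact_force: [-0.4, 0.4, -2.8]
grip_width: 0.0593
```

Emit:
{"api": "jog_arm", "payload": {
  "rows": [
    [0.4,0,0,1.5,0],
    [0.4,0,0,1.5,0],
    [0.4,0,0,0,0]
  ]
}}

```text
t: 48.8
ee_pos: [0.5434, -0.3424, 0.0163]
tcp_rot: [-0.033, 0.705, 0.708, -0.038]
contact_force: [-0.1, 0.0, -3.1]
grip_width: 0.0594
```

Emit:
{"api": "jog_arm", "payload": {
  "rows": [
    [0.4,0,0,2.5,0],
    [0.4,0,0,2.5,0]
  ]
}}

```text
t: 49.05
ee_pos: [0.5436, -0.3425, 0.0159]
tcp_rot: [-0.032, 0.705, 0.707, -0.038]
contact_force: [-4.3, 1.7, 12.3]
grip_width: 0.0596
```

Emit:
{"api": "jog_arm", "payload": {
  "rows": [
    [0.4,0,0,2.5,0],
    [0.4,0,0,2.5,0],
    [0.4,0,0,0,0]
  ]
}}

```text
t: 49.42
ee_pos: [0.5437, -0.3425, 0.0163]
tcp_rot: [-0.031, 0.705, 0.707, -0.039]
contact_force: [0.2, 0.6, -4.1]
grip_width: 0.0593
```

Emit:
{"api": "jog_arm", "payload": {
  "rows": [
    [0.75,0,0,0,0],
    [0.85,0,0,0,0],
    [0.9,0,0,0,0],
    [0.9,0,0,0,0]
  ]
}}

```text
t: 49.92
ee_pos: [0.5445, -0.3431, 0.0159]
tcp_rot: [-0.03, 0.705, 0.707, -0.038]
contact_force: [0.1, -0.1, 0.2]
grip_width: 0.0768
```

```bash
python3 go.py 541.5 -341.5 16 90;  python3 snap.py w21 wrist; python3 snap.py s21 scene
```

```text
t 49.92 pos [ 544.5 -343.1   15.9] yaw 90.2 tilt 5.62 zvec [-0.097 -0.012] F [ 0.1 -0.1  0.2] w 76.8 j [ 0.7   0.9  -0.36  1.54  0.44  0.87  0.15]
twist first 0.2 then tool shift [ 1.6 -3.   0.2] | unrotated [ 1.6 -3.   0.2] dist 3.0
```

View pics/w21.png

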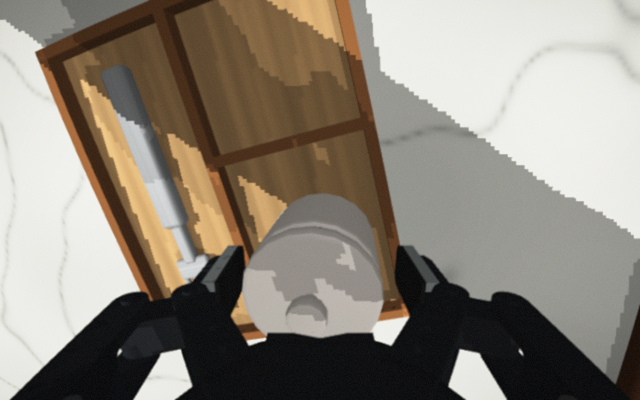

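View pics/s21.png

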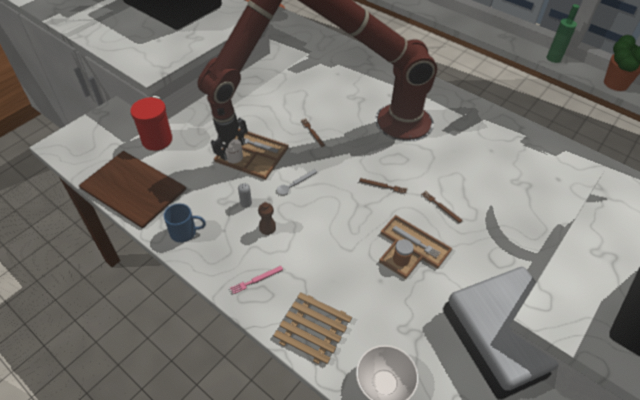

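Emit:
{"api": "jog_arm", "payload": {
  "rows": [
    [1.0,0,0,0,0],
    [1.0,0,-0.8,-8,0],
    [1.0,0,-1.6,-16,0],
    [1.0,0,-2,-20,0],
    [1.0,0,-2,-20,0],
    [1.0,0,-2,-20,0],
    [1.0,0,0,-16,0],
    [1.0,0,0,-8,0],
    [1.0,0,0,0,0]
  ]
}}

```text
t: 51.15
ee_pos: [0.5485, -0.3422, 0.136]
tcp_rot: [-0.027, 0.705, 0.707, -0.037]
contact_force: [0.2, 0.3, 0.1]
grip_width: 0.0854
```

```bash
python3 go.py 660 -168 130 90;  python3 - <<'E'
from snap import *
im,W=fixed("top","t22"); w=W.reshape(-1,3)*1000
for n,(x,y,lo,hi) in dict(crock=(541,-341,45,90),jar=(529,331,50,90),shaker=(662,-168,75,100),mill=(693,-48,110,130)).items():
    q=w[(w[:,2]>lo)&(w[:,2]<hi)&(abs(w[:,0]-x)<45)&(abs(w[:,1]-y)<45)]
    print(n,len(q),np.percentile(q[:,2],[5,50,95]).round(1) if len(q) else "",cv2.minEnclosingCircle(q[:,:2].astype(np.float32)) if len(q) else "")
E
python3 - <<'E'
import cv2; cv2.imwrite("pics/t22c.png",cv2.resize(cv2.imread("pics/t22.png")[100:300,230:530],None,fx=2.5,fy=2.5,interpolation=cv2.INTER_CUBIC))
E
```

```text
t 51.15 pos [ 548.5 -342.2  136. ] yaw 90.2 tilt 5.26 zvec [-0.09  -0.015] F [0.2 0.3 0.1] w 85.4 j [ 0.72  0.76 -0.41  1.46  0.37  1.08  0.21]
twist first 0.2 then tool shift [174.3 111.3  -6.6] | unrotated [173.8 112.   -6.7] dist 207.0
crock 529 [52.8 66.1 79.5] ((545.2461547851562, -343.2321472167969), 29.905550003051758)
jar 396 [57.9 76.3 79.6] ((529.81884765625, 331.0778503417969), 25.175167083740234)
shaker 193 [77.6 83.2 86.8] ((664.7646484375, -170.44873046875), 19.7846736907959)
mill 63 [114.6 117.5 120.4] ((693.87841796875, -48.734962463378906), 10.287581443786621)
```

View pics/t22c.png

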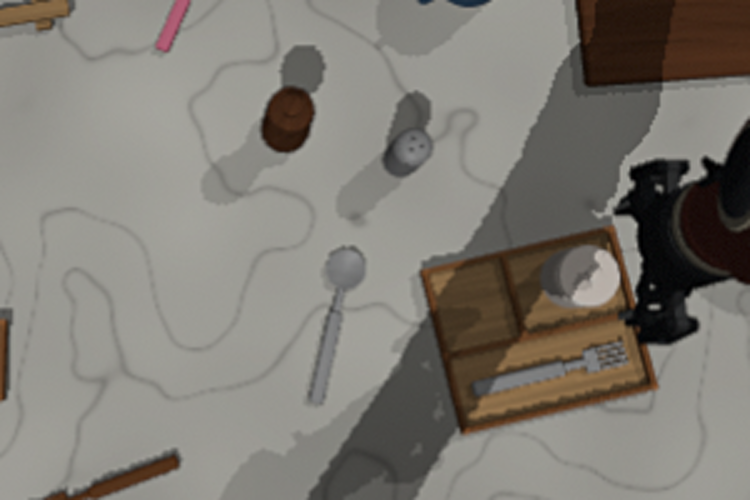

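Emit:
{"api": "jog_arm", "payload": {
  "rows": [
    [1.0,20,13,0,0],
    [1.0,36,23,0,0],
    [1.0,42,27,0,0],
    [1.0,38,24,0,0],
    [1.0,22,14,0,0],
    [1.0,8,5,0,0],
    [1.0,0,0,0,0],
    [1.0,0,0,0,0]
  ]
}}

```text
t: 52.2
ee_pos: [0.6555, -0.1599, 0.1152]
tcp_rot: [-0.034, 0.703, 0.709, -0.038]
contact_force: [0.6, -0.9, 0.6]
grip_width: 0.0857
```

```bash
python3 go.py 661 -169.5 70 90; python3 - <<'E'
from snap import *
im,W=wrist("w23"); w=W.reshape(-1,3)*1000
for lo,hi in((20,80),(70,92)):
    q=w[(w[:,2]>lo)&(w[:,2]<hi)&(abs(w[:,0]-662)<30)&(abs(w[:,1]+169)<30)]
    print(len(q),q.max(0),q.min(0),cv2.minEnclosingCircle(q[:,:2].astype(np.float32)))
E
```

```text
t 52.2 pos [ 655.5 -159.9  115.2] yaw 90.5 tilt 5.89 zvec [-0.103 -0.006] F [ 0.6 -0.9  0.6] w 85.7 j [ 0.4   0.84 -0.41  1.35  0.35  1.13 -0.06]
twist first 0.5 then tool shift [-9.4 10.2 44.4] | unrotated [-9.5 10.1 44.4] dist 47.0
1305 [ 681.90390338 -151.28249484   79.99831548] [ 644.88602005 -188.46255081   20.02114512] ((663.4515380859375, -170.193359375), 19.054431915283203)
2162 [ 681.90390338 -151.49910866   87.20626092] [ 645.09780119 -188.46255081   70.05433725] ((663.5094604492188, -170.26425170898438), 18.96297836303711)
```

View pics/w23.png

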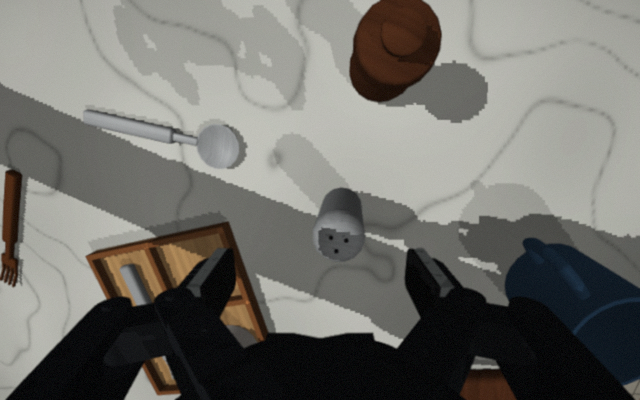

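Emit:
{"api": "jog_arm", "payload": {
  "rows": [
    [1.0,-4.5,4,0,0.5],
    [1.0,-4.5,4,0,0],
    [1.0,0,0,0,0],
    [1.0,0,0,0,0]
  ]
}}

```text
t: 52.75
ee_pos: [0.663, -0.1743, 0.1148]
tcp_rot: [-0.033, 0.709, 0.704, -0.039]
contact_force: [0.5, -0.2, 0.5]
grip_width: 0.085
```

```bash
python3 go.py 660.4 -170 17 90
```

```text
t 52.75 pos [ 663.  -174.3  114.8] yaw 89.6 tilt 5.88 zvec [-0.102 -0.007] F [ 0.5 -0.2  0.5] w 85.0 j [ 0.41  0.85 -0.4   1.31  0.35  1.15 -0.05]
twist first -0.4 then tool shift [ 5.1  7.4 97.5] | unrotated [ 5.1  7.4 97.5] dist 98.0
```

Emit:
{"api": "jog_arm", "payload": {
  "rows": [
    [1.0,2,1,10,-0.2],
    [1.0,2,2,20,0],
    [1.0,0,2,24,0],
    [1.0,0,2,20,0],
    [1.0,0,0,12,0],
    [1.0,0,0,4,0],
    [1.0,0,0,0,0]
  ]
}}

```text
t: 53.62
ee_pos: [0.6592, -0.1689, 0.0167]
tcp_rot: [-0.035, 0.706, 0.706, -0.04]
contact_force: [-0.3, 0.4, -0.5]
grip_width: 0.0852
```

```bash
python3 go.py 660.4 -170 17 90; python3 snap.py w24 wrist
```

```text
t 53.62 pos [ 659.2 -168.9   16.7] yaw 90.0 tilt 6.09 zvec [-0.106 -0.006] F [-0.3  0.4 -0.5] w 85.2 j [ 0.39  0.96 -0.37  1.39  0.39  0.98 -0.09]
twist first -0.0 then tool shift [-1.1  1.2 -0.4] | unrotated [-1.1  1.2 -0.4] dist 2.0
```

View pics/w24.png

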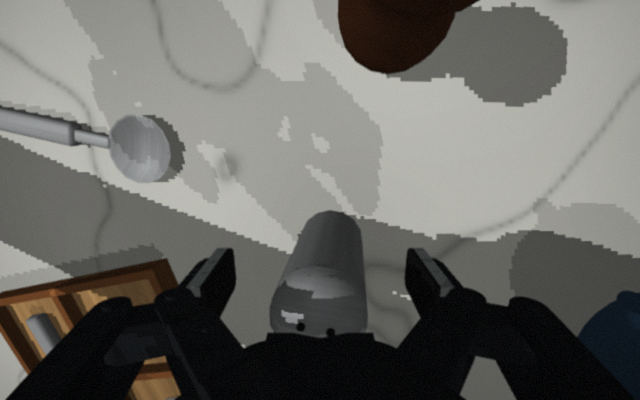

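Emit:
{"api": "jog_arm", "payload": {
  "rows": [
    [0.7,0,1,0,0],
    [0.55,0,0,0,0],
    [0.48,0,0,0,0],
    [0.2,0,0,0,0],
    [0.2,0,0,0,0],
    [0.2,0,0,0,0],
    [0.2,0,0,0,0]
  ],
  "grip_force": 40
}}

```text
t: 54.55
ee_pos: [0.6626, -0.1691, 0.0196]
tcp_rot: [-0.033, 0.707, 0.706, -0.038]
contact_force: [0.3, 0.2, 0.3]
grip_width: 0.0373
```

```bash
python3 go.py 660.4 -170 90 90; python3 snap.py w25 wrist
```

```text
t 54.55 pos [ 662.6 -169.1   19.6] yaw 89.9 tilt 5.74 zvec [-0.1   -0.007] F [0.3 0.2 0.3] w 37.3 j [ 0.39  0.95 -0.37  1.38  0.39  0.98 -0.09]
twist first -0.1 then tool shift [ -1.3  -9.2 -69.9] | unrotated [ -1.3  -9.2 -69.9] dist 70.0
```

View pics/w25.png

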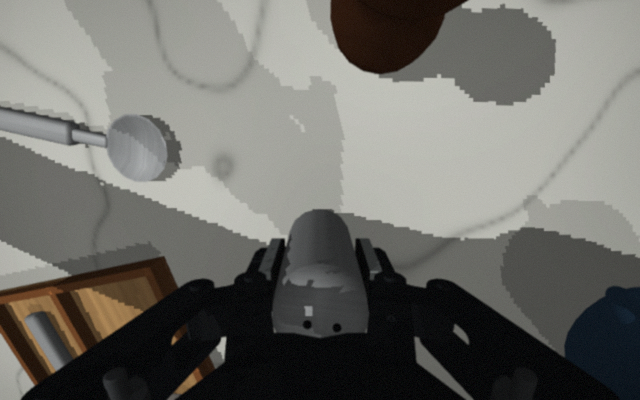

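Gripped at 37 mm. Lift.

Emit:
{"api": "jog_arm", "payload": {
  "rows": [
    [0.2,0,0,-5,0],
    [0.2,0,0,-14,0],
    [0.2,0,0,-25,0],
    [0.2,0,0,-30,0],
    [0.2,0,0,-25,0],
    [0.2,0,0,-8,0],
    [0.2,0,0,0,0]
  ]
}}

```text
t: 55.48
ee_pos: [0.6726, -0.1683, 0.1316]
tcp_rot: [-0.034, 0.707, 0.706, -0.039]
contact_force: [0.7, 0.6, -1.4]
grip_width: 0.0373
```

```bash
python3 go.py 516 -246.8 100 90
```

```text
t 55.48 pos [ 672.6 -168.3  131.6] yaw 90.0 tilt 5.88 zvec [-0.102 -0.006] F [ 0.7  0.6 -1.4] w 37.3 j [ 0.4   0.85 -0.41  1.27  0.34  1.19 -0.04]
twist first -0.0 then tool shift [ -78.3 -152.5   48. ] | unrotated [ -78.4 -152.5   48. ] dist 178.0
```

Emit:
{"api": "jog_arm", "payload": {
  "rows": [
    [0.2,-9,-18,0,0],
    [0.2,-15,-30,0,0],
    [0.2,-20,-38,0,0],
    [0.2,-17,-34,0,0],
    [0.2,-10,-20,0,0],
    [0.2,-4,-8,0,0],
    [0.2,0,0,0,0],
    [0.2,0,0,0,0]
  ]
}}

```text
t: 56.48
ee_pos: [0.5167, -0.2426, 0.1395]
tcp_rot: [-0.041, 0.705, 0.707, -0.041]
contact_force: [-0.1, -1.0, -0.3]
grip_width: 0.037
```

```bash
python3 go.py 516.5 -246.8 60 90; python3 snap.py w26 wrist
```

```text
t 56.48 pos [ 516.7 -242.6  139.5] yaw 90.1 tilt 6.67 zvec [-0.116 -0.001] F [-0.1 -1.  -0.3] w 37.0 j [ 0.63  0.67 -0.43  1.65  0.35  1.01  0.07]
twist first 0.1 then tool shift [-4.2  9.1 79. ] | unrotated [-4.2  9.1 79. ] dist 80.0
```

View pics/w26.png

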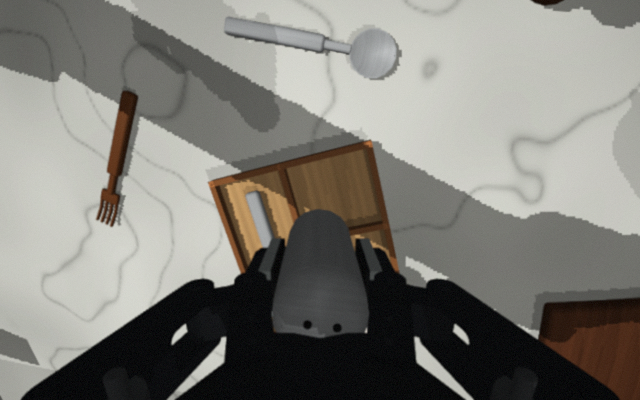

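Emit:
{"api": "jog_arm", "payload": {
  "rows": [
    [0.2,-2,2,8,0],
    [0.2,-2,2,18,0],
    [0.2,0,2,22,0],
    [0.2,0,2,20,0],
    [0.2,0,1,12,0],
    [0.2,0,0,5,0],
    [0.2,0,0,0,0]
  ]
}}

```text
t: 57.4
ee_pos: [0.5169, -0.2446, 0.0459]
tcp_rot: [-0.043, 0.704, 0.708, -0.041]
contact_force: [0.0, -0.4, -1.3]
grip_width: 0.0372
```

```bash
python3 go.py 516.5 -246.8 30 90; python3 snap.py w27 wrist
```

```text
t 57.4 pos [ 516.9 -244.6   45.9] yaw 90.3 tilt 6.79 zvec [-0.118  0.002] F [ 0.  -0.4 -1.3] w 37.2 j [ 0.61  0.79 -0.38  1.72  0.41  0.83  0.02]
twist first 0.3 then tool shift [-2.2  1.5 15.8] | unrotated [-2.2  1.5 15.8] dist 16.0
```

View pics/w27.png

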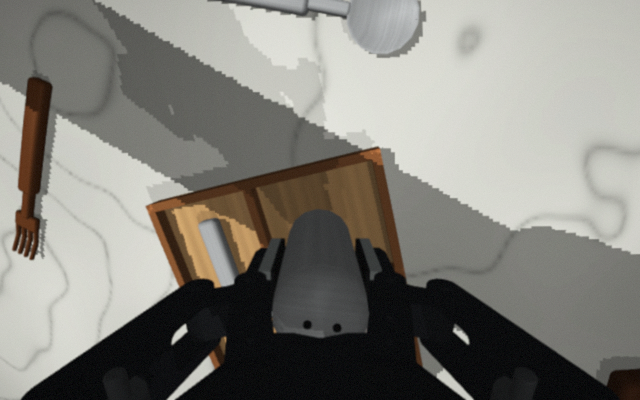

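Emit:
{"api": "jog_arm", "payload": {
  "rows": [
    [0.2,-1,0.7,5,0],
    [0.2,-1,0.7,5,0],
    [0.2,0,0.3,4,0],
    [0.2,0,0,2,0],
    [0.2,0,0,0,0]
  ]
}}

```text
t: 58.08
ee_pos: [0.5182, -0.2473, 0.0307]
tcp_rot: [-0.041, 0.704, 0.708, -0.04]
contact_force: [0.7, -0.3, -1.1]
grip_width: 0.0369
```

Emit:
{"api": "jog_arm", "payload": {
  "rows": [
    [0.2,0,0,1.5,0],
    [0.2,0,0,1.5,0],
    [0.2,0,0,0,0]
  ]
}}

```text
t: 58.45
ee_pos: [0.518, -0.2473, 0.0276]
tcp_rot: [-0.04, 0.704, 0.708, -0.04]
contact_force: [0.3, 0.3, -1.2]
grip_width: 0.0367
```

Emit:
{"api": "jog_arm", "payload": {
  "rows": [
    [0.2,0,0,1,0],
    [0.2,0,0,1,0],
    [0.2,0,0,1,0]
  ]
}}

```text
t: 58.82
ee_pos: [0.5179, -0.2474, 0.0255]
tcp_rot: [-0.04, 0.704, 0.708, -0.04]
contact_force: [-1.1, 0.7, 8.8]
grip_width: 0.0378
```

Emit:
{"api": "jog_arm", "payload": {
  "rows": [
    [0.2,0,0,1,0],
    [0.2,0,0,1,0]
  ]
}}

```text
t: 59.08
ee_pos: [0.5179, -0.2474, 0.0256]
tcp_rot: [-0.04, 0.704, 0.708, -0.041]
contact_force: [-0.5, 1.2, 5.5]
grip_width: 0.0373
```

Emit:
{"api": "jog_arm", "payload": {
  "rows": [
    [0.2,0,0,0,0],
    [0.48,0,0,0,0],
    [0.52,0,0,0,0],
    [0.6,0,0,0,0],
    [0.75,0,0,0,0],
    [0.85,0,0,0,0],
    [0.85,0,0,0,0]
  ]
}}

```text
t: 59.95
ee_pos: [0.5182, -0.2474, 0.0253]
tcp_rot: [-0.039, 0.704, 0.708, -0.04]
contact_force: [-0.5, 0.7, 0.0]
grip_width: 0.0726
```

```bash
python3 go.py 516.5 -246.8 30 90; python3 snap.py w28 wrist
```

```text
t 59.95 pos [ 518.2 -247.4   25.3] yaw 90.3 tilt 6.46 zvec [-0.113 -0.002] F [-0.5  0.7  0. ] w 72.6 j [ 0.6   0.82 -0.36  1.73  0.43  0.79  0.01]
twist first 0.3 then tool shift [ 0.6 -2.2 -4.5] | unrotated [ 0.7 -2.2 -4.5] dist 5.0
```

View pics/w28.png

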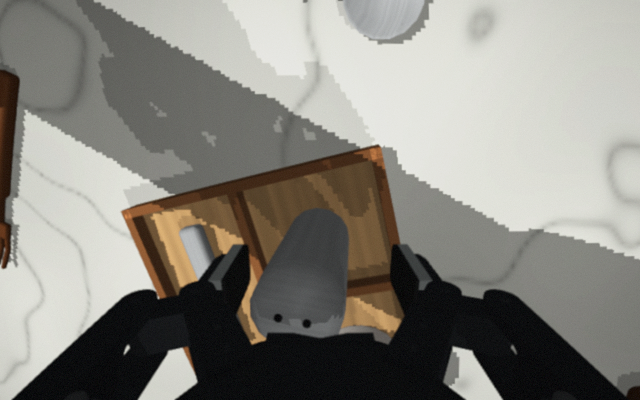

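Emit:
{"api": "jog_arm", "payload": {
  "rows": [
    [1.0,0,-3,0,0],
    [1.0,0,0,-4,0],
    [1.0,0,-1.2,-10,0],
    [1.0,0,-2.2,-18,0],
    [1.0,0,-2.6,-22,0],
    [1.0,0,-2.6,-22,0],
    [1.0,0,-2.4,-20,0],
    [1.0,0,-2,-18,0],
    [1.0,0,0,-10,0],
    [1.0,0,0,0,0]
  ]
}}

```text
t: 61.25
ee_pos: [0.5179, -0.2473, 0.1632]
tcp_rot: [-0.035, 0.704, 0.708, -0.039]
contact_force: [-0.4, 0.1, 0.7]
grip_width: 0.0856
```

```bash
python3 go.py 516.5 -246.8 30 90;  python3 - <<'E'
from snap import *
im,W=fixed("top","t29"); w=W.reshape(-1,3)*1000
for n,(x,y,lo,hi,r) in dict(crock=(545,-343,45,90,45),shaker=(516,-247,70,100,45),jar=(529,331,50,90,45),mill=(693,-48,110,130,40)).items():
    q=w[(w[:,2]>lo)&(w[:,2]<hi)&(abs(w[:,0]-x)<r)&(abs(w[:,1]-y)<r)]
    print(n,len(q),np.percentile(q[:,2],[5,50,95]).round(1) if len(q) else "",cv2.minEnclosingCircle(q[:,:2].astype(np.float32)) if len(q) else "")
cv2.imwrite("pics/t29c.png",cv2.resize(cv2.imread("pics/t29.png")[100:300,130:530],None,fx=2,fy=2,interpolation=cv2.INTER_CUBIC))
E
```

```text
t 61.25 pos [ 517.9 -247.3  163.2] yaw 90.3 tilt 6.0 zvec [-0.104 -0.005] F [-0.4  0.1  0.7] w 85.6 j [ 0.65  0.64 -0.44  1.63  0.33  1.05  0.09]
twist first 0.3 then tool shift [  1.   12.6 132.6] | unrotated [  1.1  12.6 132.6] dist 133.0
crock 0  
shaker 217 [76.5 89.1 93.3] ((516.1481323242188, -249.0510711669922), 19.039539337158203)
jar 398 [58.9 76.4 79.5] ((529.93017578125, 330.7425231933594), 25.093647003173828)
mill 63 [115.3 118.2 120.8] ((694.0505981445312, -48.57829284667969), 10.471298217773438)
```

View pics/t29c.png

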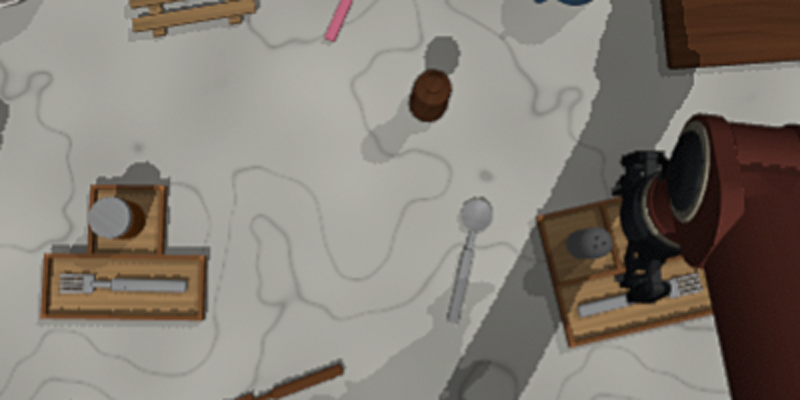

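Emit:
{"api": "jog_arm", "payload": {
  "rows": [
    [1.0,15,0,-5,0],
    [1.0,30,0,-5,0],
    [1.0,40,0,-5,0],
    [1.0,40,0,-5,0],
    [1.0,40,0,0,0],
    [1.0,25,0,0,0],
    [1.0,10,0,0,0],
    [1.0,0,0,0,0],
    [1.0,0,0,0,0]
  ]
}}

```text
t: 62.42
ee_pos: [0.5143, -0.0345, 0.1791]
tcp_rot: [-0.041, 0.702, 0.71, -0.041]
contact_force: [-0.4, 0.2, 0.2]
grip_width: 0.0853
```

```bash
python3 - <<'E'
from snap import *
def loc(p,t):
    o,a=t; a=np.radians(a); d=np.array(p)-o; return (d[0]*np.cos(a)+d[1]*np.sin(a)).round(1),(-d[0]*np.sin(a)+d[1]*np.cos(a)).round(1)
B=((493.9,-311.7),14.9); T=((489.7,329.8),.7)
im,W=fixed("top","t30"); w=W.reshape(-1,3)*1000
for n,(x,y,lo,hi,r,t) in dict(crock=(545,-343,45,90,45,B),shaker=(516,-247,70,100,45,B),jar=(529,331,50,90,45,T),mill=(693,-48,110,130,40,T)).items():
    q=w[(w[:,2]>lo)&(w[:,2]<hi)&(abs(w[:,0]-x)<r)&(abs(w[:,1]-y)<r)]
    if len(q): c=cv2.minEnclosingCircle(q[:,:2].astype(np.float32)); print(n,len(q),np.percentile(q[:,2],[5,50,95]).round(1),c,"local",loc(c[0],t))
print("spoon",fit(W,(348,190,384,270),hs,(490,-103,-12)))
# forks: local height map in lanes; points above floor by >4mm within lane interior
for n,t in (("T",T),("B",B)):
    o,a=t;a=np.radians(a); d=w[:,:2]-o; l=np.c_[d[:,0]*np.cos(a)+d[:,1]*np.sin(a),-d[:,0]*np.sin(a)+d[:,1]*np.cos(a)]
    m=(abs(l[:,0]+44)<28)&(abs(l[:,1])<88)&(w[:,2]>10.5)&(w[:,2]<40); q=l[m]
    v=cv2.fitLine(q.astype(np.float32),cv2.DIST_HUBER,0,.01,.01).ravel()
    print("fork",n,len(q),np.percentile(q,[1,99],axis=0).round(1).tolist(),"dir",v[:2],"pt",v[2:],"z",np.percentile(w[m][:,2],[50,95]))
cv2.imwrite("pics/t30c.png",cv2.resize(cv2.imread("pics/t30.png")[100:300,130:530],None,fx=2,fy=2,interpolation=cv2.INTER_CUBIC))
E
```

```text
crock 528 [52.5 65.9 78.4] ((545.5639038085938, -343.18951416015625), 29.77227783203125) local (np.float64(41.8), np.float64(-43.7))
shaker 218 [75.8 89.1 93.6] ((515.2494506835938, -249.24649047851562), 18.881433486938477) local (np.float64(36.7), np.float64(54.9))
jar 398 [57.3 76.3 79.4] ((529.7125854492188, 330.7601013183594), 24.94133186340332) local (np.float64(40.0), np.float64(0.5))
mill 63 [115.  117.5 120.4] ((694.542724609375, -48.562530517578125), 10.637397766113281) local (np.float64(200.2), np.float64(-380.8))
spoon (array([ 484., -109.,  -18.]), np.float64(6.278))
fork T 379 [[-65.0, -77.9], [-20.8, 78.9]] dir [0.01600848 0.99987185] pt [-40.928074   -5.6732955] z [15.17195194 18.97239619]
fork B 376 [[-64.5, -79.3], [-20.6, 78.7]] dir [ 8.0235396e-04 -9.9999970e-01] pt [-43.363903   8.342373] z [14.63888791 18.73904184]
```

View pics/t30c.png

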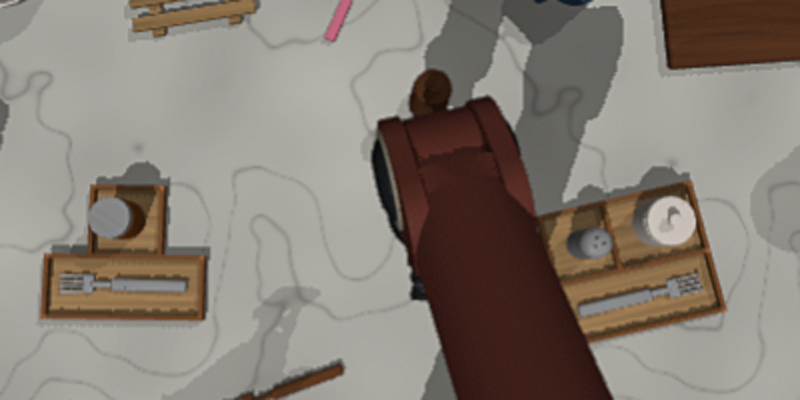

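```bash
python3 -c "
from workcell import manip
print(manip.sign_off())"
```

```text
the job is handed in; nothing more can be done
None
```

Both trays are made up as asked, and I handed the job in at about 62 s of the 122 s allowed. The hand-in gives no verdict.

**Last top-camera check** (tray frames, mm). All five items were inside their limits with the arm clear of everything:

| Item | Tray and place | Position | Check |
|---|---|---|---|
| Fork | T-shaped, lane | x ≈ -41, ends at y ≈ ±79 | within about 1° of the lane |
| Jar | T-shaped, pocket | (40, 0) | lid at 76 mm, as expected when standing on the floor |
| Fork | rectangular, lane | x ≈ -43, ends at y ≈ ±79 | within about 1° of the lane |
| Crock | rectangular, larger pocket | (42, -44) | lid at 66 mm, as expected |
| Shaker | rectangular, smaller pocket | (37, 55) | top at 93 mm, expected 92 |

The pepper mill is within about 1 mm of where it started. The arm hid the spoon in the last picture, so the fit there means nothing. In the picture just before, it lay at the same pixels as at the start.

**What disagreed with the data given**
- **Fingertips:** they stood about 35 mm farther back than stated. The first two fork grasps closed above the fork without touching it. I measured the tips from the wrist camera's depth and used that from then on.
- **Tool tilt:** it drifted during the moves, up to about 7°. The pots were therefore set down with one edge on the floor, and they righted themselves when released.

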